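# Off the boil, and fetch the tea

### The job

The kettle has boiled: turn its burner off, and lift the kettle onto the round cork mat, so that its whole base is on the mat. Fetch the tea, the canister in the packed row whose lid has a raised rim all round: tip it outward by its top, as one takes a book from a shelf, until it leans on the rack's front rail, then lift it up out of the row and stand it upright on the wooden tray beside the mug. Leave the other canisters standing in their row, and the mug where it is; keep the kettle upright.

Things in the scene. Friction and masses are not known exactly. Their poses are not given: they have to be found in the camera images.
- tea_mid (a point): Centre (half-way up) of the tea canister: a plain steel box tin, 66 mm deep (its x) x 54 wide (its y) x 180 tall (its z), 0.27 to 0.53 kg. x points away from the rack's front, z up; turned like the rack at the start. Lid like a shallow open tray: rim 3 mm thick, its top 180 mm over the foot, round a flat panel 9 mm lower: fingertips fit into the 60 x 48 mm recess and hook behind the front rim.
- tea_foot (a point): Middle of the tea canister's front lower edge (33 mm to its -x from the axis, at the foot): it pivots on this edge when tipped outward. The tea may have any of the five places in the row.
- rack: Wire rack with a wooden base 302 mm long (its y). Origin under the row, on the counter; open front at its -x, towards the robot. Canisters stand at z = 10 mm, axes at x = 28, y = -110, -55, 0, 55, 110 mm, front faces at x = -5 mm, 1 mm apart. Back rails 65 and 165 mm high stand 1 mm behind them.
- rack_rail (a point): Middle of the rack's front rail: a round bar 8 mm thick along the rack's y, 65 mm above the counter, 36 mm in front of the rack's origin. A canister tipped outward past about 0.35 rad falls gently on against it and stays leaning at about 0.5 rad, its top out beyond its neighbours. End wires are level with the rail.
- tap (a joint): Angle of the knob of the front burner (under the kettle): 0 = off (its stop), up to 1.6 = full on; starts between 0.8 and 1.4. Seen from above it turns clockwise to off; it stays where it is left (friction 0.05 N m).
- tap_grip (a point): Where to grip that knob: on its upright axis, 55 mm above the counter. It is the left one (from the robot) of two on the hob's front edge: a black upright bar 44 mm long, 11 thick, 35 to 65 mm above the counter, over a low round skirt. The bar lies along x of this frame and turns with the knob; at off it points straight away along the hob. The other knob, 100 mm to the right, is fixed at off.
- kettle_handle (a point): Middle of the steel kettle's handle: a level black bar 20 mm thick, 88 mm long along the kettle's x (spout to +x), 180 mm above its base, straight over its centre; below it 40 mm are clear, down to a small lid knob. Body 144 mm across, 0.56 to 0.88 kg, on the grate 60 mm above the counter. The spout's tip reaches 119 mm from the axis.
- kettle_base (a point): Centre of the underside of the kettle (flat base 132 mm across). z axis = the kettle's upright axis.
- mat_top (a point): Centre of the upper face of the round cork mat: 180 mm across, 8 mm thick, fixed to the counter.
- tray_top (a point): Centre of the wooden tray's upper face, 12 mm above the counter; the tray is 150 mm (its x) x 240 mm (its y), fixed, with a low bar (10 mm high, 12 mm wide) along each short end at y = +/-114 mm. The mug stands near y = +58 mm; the half at negative y is empty.
- mug_mid (a point): Centre of the mug on the tray: white, 80 mm across, 92 mm tall, with a handle reaching some 35 mm further out.
- knob_can1_mid (a point): Centre of another canister of the row (wooden knob 20 mm high on its lid), otherwise the same steel tin 66 x 54 x 180 mm.
- knob_can2_mid (a point): Centre of another canister of the row (wooden knob 20 mm high on its lid), otherwise the same steel tin 66 x 54 x 180 mm.
- flat_can1_mid (a point): Centre of another canister of the row (low round plug 6 mm high on its lid), otherwise the same steel tin 66 x 54 x 180 mm.
- flat_can2_mid (a point): Centre of another canister of the row (low round plug 6 mm high on its lid), otherwise the same steel tin 66 x 54 x 180 mm.
Mind the look-alikes: they are no part of the job. What is shaped like the part that bears tea_mid but yellow is not meant. Leave any purple or red look-alike of the part that bears flat_can1_mid alone.

How it is judged:
By the outcome, as a careful person would: the job done as asked, in the order asked, and still so for the second after the job is handed in, with the robot touching nothing.
It also fails if it takes over 72 s, if anything falls off the work surface, if the arm or the gripper's body presses on something with over 40 N, if the wrist force passes 120 N, or if a joint passes its speed limit or range.

### The arm

A 6-joint arm with a two-finger parallel gripper is mounted at the origin on the work surface. World frame = base frame: x ahead of the robot, y to its left, z up, the work surface at z = 0. Lengths are in m, angles in degrees, forces in N, time in s.
With the tool pointing down it reaches from about 0.375 to 0.975 m from the base axis. Payload 3.8 kg.
Tool frame: the origin (TCP) lies at the very end of the fingers, on their centre line; the grasp point (between the pads) lies 19 mm behind it; z points along the fingers, y is the line along which they close (so a half turn about z gives the same grasp; the last joint's range is limited). The gripper opens to 88 mm and grips with 3 to 60 N. Pads are 18 mm wide; open, the fingers measure 123 mm over their backs; the gripper's body (75 mm by 187 mm) begins 45 mm behind the grasp point.
Start: joints at [63.146, 15.12, 91.902, -0, 72.978, -2.114], TCP at [0.282, 0.613, 0.218] pointing down, gripper open.
Joint ranges: [-150.88, 150.88], [-54.13, 125.18], [17.81, 147.31], [-75.09, 255.09], [0, 152.58], [-146.25, 146.25]. Speed limits (degrees/s): [147.25, 147.25, 180, 180, 180, 180].

### API

Orientations are given as a 3x3 rotation matrix whose columns are the frame's x, y, z axes.
In Python, from station import env gives the robot as it stands.
- The arm moves only by the shell command python3 -m inch 'ROWS'. ROWS is JSON, a list of rows, each a list of 3 entries, a list of its own where there are three numbers: the shift along the tool's x, y, z in m, then the turn about the tool's z in degrees, then the opening, from 0 (shut) to 1 (fully open). A call has 1 to 20 rows; each row is the pose to reach, as a shift and turn from the pose commanded when the call began, along the tool's axes at that moment; what a row does not reach only later rows make up. A row lasts 1/8 s, in which the tool goes at most 62.5 mm and 10.7 degrees, less where a joint would pass 70% of its speed; a pose out of reach is approached as far as the arm can. A call with a gripper value outside its range is refused whole. The fingers move at their own pace and stop on an object; the grip force is fixed at half the most. Time passes only in rows, so rows that repeat a pose let the fingers close. It gives the time, the measured TCP pose, the force, the opening and the grip force at its end, in the units of the state.
- env.get_state(): the state, without advancing time (a new reading comes with each control period).
- env.capture(name): name is "scene" or "top" or "wrist"; returns a dict with "color" (420x560x3 uint8, red, green, blue), "mtx" (3x3 intrinsics, pixels), "k1" (the pictures are not rectified: a ray, as slopes to the right and down, at radius r is drawn at 1 + k1 r^2 times it, then the intrinsics apply), "T" (4x4, takes a point from camera to world coordinates). Camera axes: x right, y up, looking along -z (the intrinsics and any distortion apply to the point x, -y, -z); pixel columns grow to the right and rows downward; lengths in m; the calibration is good to about 2 mm. A picture is of the moment at which its call begins. There is no depth.
- env.finish_job(): hands the job in; it is judged then, once.
Trained networks look in a picture, given as the dict that the camera call returned (one of the last four; its "shot" number tells which), for a name from the list of things; names that differ only in an ending like _2 or _b are one class to them, and where a whole thing is asked for, a point or a joint stands for the part that bears it (a point fixed in the world has none). Each returns a list of dicts, best first, with "confidence" (0 to 1); they miss things now and then, are a little off and sometimes report something else, mostly with a low value. They report only what shows in the picture. A call takes as long as a camera call. They do not tell look-alikes from the thing itself.
- env.spot_in(picture, label): "at" ([column, row] in pixels, amid what is visible of it).
- env.outline_of(picture, label): "region" (420x560 bool, what is visible of it) and "at" ([column, row] in pixels, amid what is visible of it).
The state is a dict: "t": time; "joint_pos": joint angles; "joint_vel": joint speeds; "joint_efforts": joint torques, N m; "tcp_pos": TCP position; "ee_rot": TCP orientation; "contact_force": force on the tool from outside, world axes, zero at the start; "torque": the same for the moment, N m; "opening": opening from 0.0 (shut) to 1.0 (fully open); "grip_force": force on a finger pad.
Only numpy, scipy, OpenCV 4.12 (cv2) and the standard library are available. Lean on these libraries where they do the work, as an engineer would, in place of code of your own. Each camera call takes 0.05 s, during which the arm holds its last target. There are 200 camera calls.

## Working session

There is one attempt and no reset: what is moved stays moved. The work goes in short steps, Python scripts to look and compute and a shell command to move; the robot and the scene stay as the last step left them, time stands still between calls to the robot, and variables do not carry over. Pictures are saved under pics/ and viewed, at most 10 in all, crops included, and the job is handed in when it is done.

```bash
ls; mkdir -p pics
python3 - <<'E'
from station import env
import cv2
s=env.get_state(); print(s['t'],s['tcp_pos'],s['ee_rot'],s['opening'])
for n in("scene","top"):
    p=env.capture(n); cv2.imwrite(f"pics/{n}0.png",p["color"][:,:,::-1]); print(n,p["mtx"],p["k1"],p["T"])
    for l in["tea_mid","tap_grip","kettle_handle","kettle_base","mat_top","tray_top","mug_mid","rack_rail","knob_can1_mid","flat_can1_mid","tea_foot"]:
        print(l,[(r["at"],round(r["confidence"],2)) for r in env.spot_in(p,l)][:5])
E
```

```text
pics
0.0 [0.28215789 0.61238227 0.21708512] [[-9.08222853e-01  4.18485620e-01 -1.01716375e-03]
 [ 4.18486846e-01  9.08220687e-01 -1.98570603e-03]
 [ 9.28197400e-05 -2.22913324e-03 -9.99997511e-01]] 1.0032551758210493
scene [[410.85164609   0.         277.20029072]
 [  0.         410.85164609 204.13407916]
 [  0.           0.           1.        ]] -0.09209386532366251 [[ 0.44440444 -0.76779301  0.4615177   0.96068846]
 [ 0.89573823  0.37362963 -0.24094381 -0.12746579]
 [ 0.01255829  0.52047555  0.85378422  1.11318012]
 [ 0.          0.          0.          1.        ]]
tea_mid [([272.6, 303.5], 0.89), ([350.5, 257.4], 0.83), ([401.2, 187.6], 0.79)]
tap_grip [([149.1, 257.3], 0.54)]
kettle_handle [([138.4, 299.2], 0.6)]
kettle_base [([142.5, 300.4], 0.6), ([245.0, 256.1], 0.47)]
mat_top [([245.4, 256.8], 0.74)]
tray_top [([307.1, 203.1], 0.89)]
mug_mid [([353.1, 282.1], 0.6), ([245.3, 254.8], 0.51)]
rack_rail [([351.7, 284.4], 0.75), ([247.1, 256.0], 0.33), ([365.2, 241.0], 0.27)]
knob_can1_mid [([373.7, 228.8], 0.94)]
flat_can1_mid [([282.3, 133.8], 0.92), ([385.1, 213.6], 0.73), ([4
[... 337 characters left out ...]
856394e-04  1.44997729e-01]
 [-1.29770702e-03  6.52567026e-02  9.97867666e-01  1.46810662e+00]
 [ 0.00000000e+00  0.00000000e+00  0.00000000e+00  1.00000000e+00]]
tea_mid [([254.2, 131.3], 0.87), ([315.7, 134.1], 0.78), ([171.7, 182.8], 0.71)]
tap_grip []
kettle_handle [([412.4, 179.3], 0.83)]
kettle_base [([416.7, 177.2], 0.73)]
mat_top []
tray_top []
mug_mid [([220.7, 238.1], 0.88)]
rack_rail [([248.4, 159.5], 0.55), ([224.0, 240.0], 0.41)]
knob_can1_mid [([224.8, 147.9], 0.9)]
flat_can1_mid [([238.8, 287.8], 0.96), ([205.2, 153.8], 0.66), ([133.2, 176.4], 0.62), ([255.1, 133.8], 0.27)]
tea_foot [([257.4, 129.8], 0.71), ([318.3, 134.5], 0.6), ([169.7, 181.5], 0.56), ([315.1, 194.8], 0.52)]
```

View pics/top0.png

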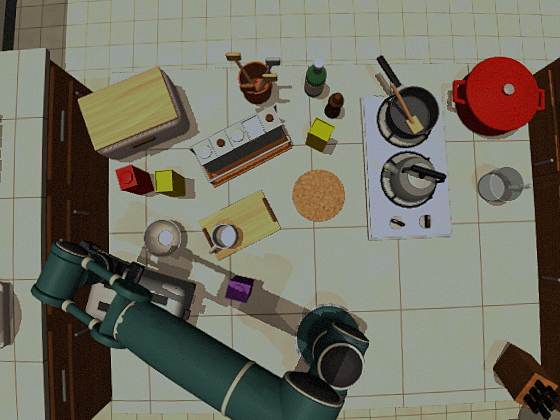

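View pics/scene0.png

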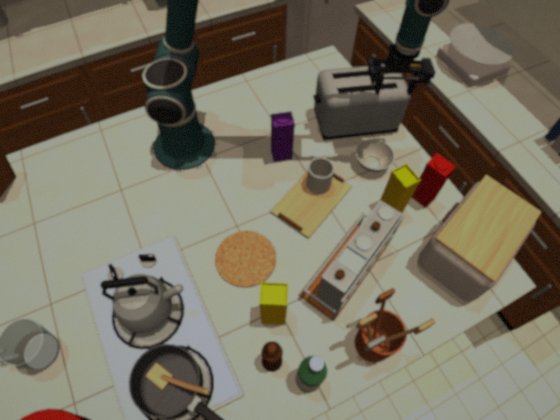

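```bash
cat > h.py <<'E'
import numpy as np, cv2
def ray(p,uv):
    K=p["mtx"]; k=p["k1"]; q=np.array([(uv[0]-K[0,2])/K[0,0],(uv[1]-K[1,2])/K[1,1]]); s=q.copy()
    for _ in range(20): s=q/(1+k*(s@s))
    T=np.array(p["T"]); return T[:3,3],T[:3,:3]@np.array([s[0],-s[1],-1])
def at_z(p,uv,z):
    o,d=ray(p,uv); return o+d*(z-o[2])/d[2]
def proj(p,X):
    T=np.array(p["T"]); c=T[:3,:3].T@(np.array(X)-T[:3,3]); s=np.array([c[0],-c[1]])/-c[2]; s=s*(1+p["k1"]*(s@s))
    K=p["mtx"]; return np.array([K[0,0]*s[0]+K[0,2],K[1,1]*s[1]+K[1,2]])
def tri(ps,uvs):
    A=np.zeros((3,3));b=np.zeros(3)
    for p,uv in zip(ps,uvs):
        o,d=ray(p,uv); d=d/np.linalg.norm(d); M=np.eye(3)-np.outer(d,d); A+=M;b+=M@o
    return np.linalg.solve(A,b)
E
python3 - <<'E'
from station import env
from h import *
t=env.capture("top"); s=env.capture("scene")
def crop(p,x,y,w,h,f): return cv2.resize(p["color"][y:y+h,x:x+w,::-1],None,fx=f,fy=f,interpolation=cv2.INTER_CUBIC)
a=np.hstack([crop(t,185,95,115,100,3.5)[:350,:400],crop(s,295,190,114,130,3.0)[:350,:340]])
b=np.hstack([crop(t,360,140,100,100,2.5),crop(s,80,240,125,100,2.5)])
b=np.hstack([b,np.zeros((250,a.shape[1]-b.shape[1],3),np.uint8)]) if b.shape[1]<a.shape[1] else b[:,:a.shape[1]]
cv2.imwrite("pics/z1.png",np.vstack([a[:350],b[:250]])); print(a.shape)
# mat, tray from both
for l in["mat_top","tray_top","rack","tap","mug_mid","kettle_handle"]:
  for n,p in(("top",t),("scene",s)):
    for r in env.outline_of(p,l)[:1]:
        c=max(cv2.findContours(r["region"].astype(np.uint8),0,1)[0],key=len)
        z={"mat_top":.008,"tray_top":.012,"rack":.01}.get(l,0.092)
        (cx,cy),(w,h),an=cv2.minAreaRect(np.array([at_z(p,q[0],z)[:2]*1000 for q in c],np.float32))
        print(l,n,r["at"],round(r["confidence"],2),"rect",[round(v) for v in(cx,cy,w,h,an)])
E
```

```text
(350, 740, 3)
mat_top top [314.2, 195.2] 0.75 rect [483, 20, 174, 173, 43]
mat_top scene [246.6, 256.8] 0.87 rect [486, 19, 176, 176, 19]
tray_top top [242.6, 223.1] 0.67 rect [390, 292, 155, 244, 25]
tray_top scene [306.5, 207.5] 0.68 rect [394, 294, 152, 252, 23]
rack top [250.2, 162.3] 0.91 rect [617, 254, 74, 317, 27]
rack scene [330.9, 261.7] 0.66 rect [622, 310, 126, 406, 26]
tap top [395.1, 226.0] 0.69 rect [380, -222, 43, 41, 24]
tap scene [148.2, 260.7] 0.6 rect [413, -235, 49, 43, 72]
mug_mid top [222.4, 238.5] 0.96 rect [351, 340, 80, 104, 15]
mug_mid scene [315.8, 175.3] 0.7 rect [369, 327, 83, 150, 58]
kettle_handle top [415.3, 178.2] 0.76 rect [524, -298, 144, 187, 14]
kettle_handle scene [139.5, 299.5] 0.72 rect [509, -299, 214, 151, 48]
```

View pics/z1.png

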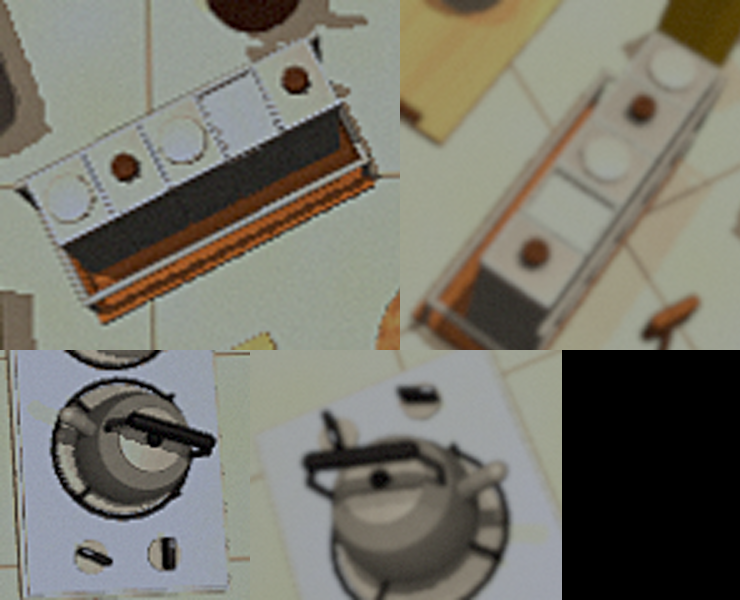

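```bash
cat >> h.py <<'E'
def go(env,xyz,ydir=None):
    """shift in tool axes, turn in deg to put TCP at xyz with tool y along ydir (deg, mod 180)"""
    s=env.get_state(); R=np.array(s["ee_rot"]); p=np.array(s["tcp_pos"])
    d=R.T@(np.array(xyz)-p); cur=np.degrees(np.arctan2(R[1,1],R[0,1])); o="shift %s"%np.round(d,4)
    if ydir is not None:
        t=-((ydir-cur+90)%180-90); o+=" turn %.1f (alt %.1f)"%(t,t-180*np.sign(t))
    print(o,"rows>=%.1f"%(np.linalg.norm(d)/.0625),"j6 %.0f"%s["joint_pos"][5])
E
python3 - <<'E'
from station import env
from h import *
from scipy.optimize import least_squares
t=env.capture("top"); s=env.capture("scene")
T=[(205,151),(220.4,142.7),(236.4,134.1),(251.3,126.4),(269.3,117.9)]
S=[(385.7,212.7),(375.3,225.7),(364,242.3),(351.7,260),(340,274)]
L=[(.028,y,z) for y,z in zip((.110,.055,0,-.055,-.110),(.196,.210,.196,.182,.210))]
def W(q,l): c,n=np.cos(q[2]),np.sin(q[2]); return np.array([q[0]+c*l[0]-n*l[1],q[1]+n*l[0]+c*l[1],l[2]])
f=lambda q:np.concatenate([proj(p,W(q,l))-u for p,U in((t,T),(s,S)) for l,u in zip(L,U)])
r=least_squares(f,[.62,.25,.4]); print("rack",r.x,np.degrees(r.x[2]),np.round(r.fun.reshape(-1,2),1).tolist())
for n,a,b in(("handle",(426.4,172.4),(124,283.2)),): print(n,tri((t,s),(a,b)),at_z(t,a,.24),at_z(s,b,.24))
e=[at_z(t,(x/2.5+360,(y-350)/2.5+140),.24) for x,y in((125,420),(208,442))]; print("bar dir",np.degrees(np.arctan2(*(e[0]-e[1])[1::-1])))
print("knob top",at_z(t,(397.2,221.6),.065),"scene",at_z(s,((332-250)/2.5+80,(428-350)/2.5+240),.065))
e=[at_z(t,(x/2.5+360,(y-350)/2.5+140),.065) for x,y in((79,546),(109,563))]; print("bar dir",np.degrees(np.arctan2(*(e[0]-e[1])[1::-1])))
e=[at_z(t,(x/2.5+360,(y-350)/2.5+140),.065) for x,y in((169,540),(167,570))]; print("fixed dir",e,np.degrees(np.arctan2(*(e[0]-e[1])[1::-1])))
k=at_z(t,(397.2,221.6),.065)
go(env,[k[0],k[1],.15]); print(env.get_state()["joint_pos"])
print("yellow",at_z(t,(320,126),.19),at_z(s,(274,292),.19))
E
```

```text
rack [0.63352881 0.26249846 0.45428426] 26.028570749778858 [[-1.1, -0.3], [-0.9, -1.4], [-0.0, -0.2], [1.6, 0.3], [-0.7, -1.9], [-0.6, -0.4], [0.3, -1.4], [-0.7, 0.0], [-1.1, 0.7], [0.0, -1.0]]
handle [ 0.52107248 -0.28390843  0.23218175] [ 0.52026507 -0.27990886  0.24      ] [ 0.52448983 -0.28374317  0.24      ]
bar dir 73.86597784573954
knob top [ 0.38352679 -0.23413811  0.065     ] scene [ 0.38974036 -0.33378075  0.065     ]
bar dir 58.858366303146866
fixed dir [array([ 0.39892319, -0.33690211,  0.065     ]), array([ 0.35941509, -0.33228964,  0.065     ])] -6.658988001004413
shift [-0.4463 -0.7271  0.0684] rows>=13.7 j6 -2
[ 6.31457524e+01  1.51209874e+01  9.19009561e+01 -1.26213937e-03
  7.29772336e+01 -2.11268326e+00]
yellow [0.67726437 0.02127893 0.19      ] [0.67380184 0.01946191 0.19      ]
```

```bash
R='[[-0.445,-0.744,0.017],154,0]'; python3 -m inch '[[[-0.445,-0.744,0.017],154,0],[[-0.445,-0.744,0.017],154,0],[[-0.445,-0.744,0.017],154,0],[[-0.445,-0.744,0.017],154,0],[[-0.445,-0.744,0.017],154,0],[[-0.445,-0.744,0.017],154,0],[[-0.445,-0.744,0.017],154,0],[[-0.445,-0.744,0.017],154,0],[[-0.445,-0.744,0.017],154,0],[[-0.445,-0.744,0.017],154,0],[[-0.445,-0.744,0.017],154,0],[[-0.445,-0.744,0.017],154,0],[[-0.445,-0.744,0.017],154,0],[[-0.445,-0.744,0.017],154,0],[[-0.445,-0.744,0.017],154,0],[[-0.445,-0.744,0.017],154,0],[[-0.445,-0.744,0.017],154,0]]'
python3 - <<'E'
from station import env
from h import *
w=env.capture("wrist"); cv2.imwrite("pics/w1.png",w["color"][:,:,::-1])
for l in("tap_grip","tap"): print(l,[(r["at"],round(r["confidence"],2),at_z(w,r["at"],.06)) for r in env.spot_in(w,l)])
t=env.capture("top")
for l in("tap_grip","kettle_handle"): print(l,[(r["at"],round(r["confidence"],2)) for r in env.spot_in(t,l)])
print(env.get_state()["joint_pos"])
np.save("w1.npy",w,allow_pickle=True)
E
```

```text
t: 4.12
tcp_pos: [0.3752, -0.2485, 0.2014]
ee_rot: [[1.0, 0.024, 0.0], [0.024, -1.0, 0.0], [0.0, -0.0, -1.0]]
contact_force: [-0.8, -0.3, 0.3]
opening: 0.002
grip_force: 0.0
tap_grip []
tap [([269.7, 174.1], 0.76, array([ 0.39144963, -0.24183646,  0.06      ]))]
tap_grip []
kettle_handle [([412.7, 177.3], 0.84)]
[-3.66631124e+01 -9.24072187e+00  1.19245519e+02  1.79229615e-03
  6.99709199e+01  5.20030359e+01]
```

View pics/w1.png

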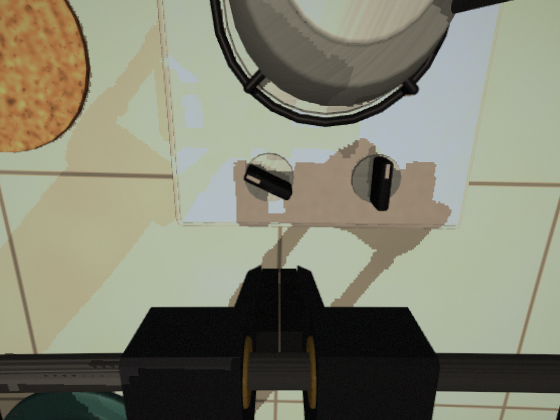

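Run:
```python
from station import env
from h import *
w=np.load("w1.npy",allow_pickle=True).item()
for n,u,z in(("L",(269,178),.065),("Lskirt",(269,177),.03),("R",(381,179),.065),("hobFL",(178,224),.0),("hobFR",(452,226),.0),("Lend1",(248,170),.065),("Lend2",(291,190),.065)): print(n,at_z(w,u,z)[:2])
go(env,[.366,-.292,.10],91)
```

```text
L [ 0.38916463 -0.24139545]
Lskirt [ 0.38213592 -0.2406263 ]
R [ 0.39048456 -0.33617156]
hobFL [ 0.32167497 -0.14338392]
hobFR [ 0.32639111 -0.4363538 ]
Lend1 [ 0.39559695 -0.2236423 ]
Lend2 [ 0.37913183 -0.26039017]
shift [-0.0105  0.0433  0.1016] turn 0.3 (alt -179.7) rows>=1.8 j6 52
```

```bash
python3 -m inch '[[[-0.008,0.044,0.05],0,0],[[-0.008,0.044,0.1],0,0],[[-0.008,0.044,0.14],0,0],[[-0.008,0.044,0.156],0,0],[[-0.008,0.044,0.156],0,0],[[-0.008,0.038,0.156],0,0],[[-0.008,0.032,0.156],0,0],[[-0.008,0.026,0.156],0,0],[[-0.008,0.020,0.156],0,0],[[-0.008,0.016,0.156],0,0],[[-0.008,0.013,0.156],0,0],[[-0.008,0.013,0.156],0,0]]'
```

```text
t: 5.92
tcp_pos: [0.3675, -0.2619, 0.0453]
ee_rot: [[1.0, 0.022, -0.0], [0.022, -1.0, 0.0], [-0.0, -0.0, -1.0]]
contact_force: [0.7, -0.3, -0.5]
opening: 0.005
grip_force: 0.0
```

```bash
python3 -m inch '[[[0,-0.002,0],0,0],[[0,-0.003,0],0,0],[[0,-0.004,0],0,0],[[0,-0.004,0],0,0]]'
```

```text
t: 6.42
tcp_pos: [0.3675, -0.2581, 0.0454]
ee_rot: [[1.0, 0.022, -0.0], [0.022, -1.0, 0.0], [-0.0, -0.0, -1.0]]
contact_force: [0.4, 0.3, -0.6]
opening: 0.009
grip_force: 0.0
```

```bash
python3 -m inch '[[[0,0.015,0],0,0],[[0,0.010,-0.05],0,0.8],[[0.018,-0.017,-0.1],0,0.8],[[0.018,-0.017,-0.1],0,0.8],[[0.018,-0.017,-0.1],0,0.8]]'
python3 - <<'E'
from station import env
from h import *
w=env.capture("wrist"); cv2.imwrite("pics/w2.png",w["color"][:,:,::-1])
np.save("w1.npy",w,allow_pickle=True)
E
```

```text
t: 7.05
tcp_pos: [0.385, -0.2412, 0.1452]
ee_rot: [[1.0, 0.022, -0.0], [0.022, -1.0, -0.0], [-0.0, 0.0, -1.0]]
contact_force: [-0.1, 0.2, -0.8]
opening: 0.435
grip_force: 0.0
```

View pics/w2.png

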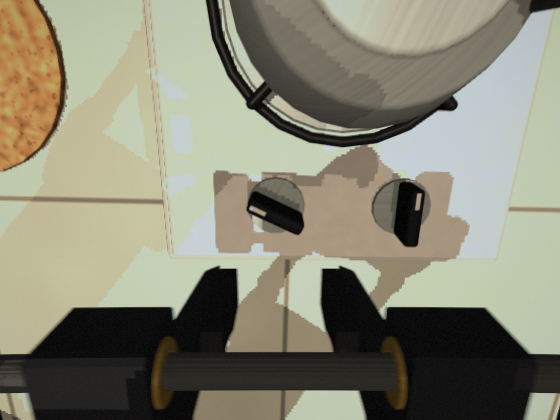

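Run:
```python
from station import env
from h import *
w=np.load("w1.npy",allow_pickle=True).item()
for u in((276,211),(252,199),(302,221),(409,207)): print(at_z(w,u,.065)[:2])
go(env,[.375,-.292,.044])
```

```text
[ 0.38795067 -0.24078415]
[ 0.39644494 -0.22373727]
[ 0.38082021 -0.25958925]
[ 0.39299148 -0.33462601]
shift [-0.0102  0.051   0.1003] rows>=1.8 j6 54
```

```bash
python3 -m inch '[[[-0.009,0.05,0],0,0],[[-0.009,0.05,0],0,0],[[-0.009,0.05,0.05],0,0],[[-0.009,0.05,0.09],0,0],[[-0.009,0.05,0.102],0,0],[[-0.009,0.046,0.102],0,0],[[-0.009,0.040,0.102],0,0],[[-0.009,0.035,0.102],0,0],[[-0.009,0.030,0.102],0,0],[[-0.009,0.026,0.102],0,0],[[-0.009,0.023,0.102],0,0],[[-0.009,0.021,0.102],0,0],[[-0.009,0.020,0.102],0,0]]'
python3 -m inch '[[[0,-0.001,0],0,0],[[0,-0.002,0],0,0]]'
```

```text
t: 8.72
tcp_pos: [0.3781, -0.2627, 0.045]
ee_rot: [[1.0, 0.022, 0.003], [0.022, -1.0, -0.004], [0.003, 0.004, -1.0]]
contact_force: [0.3, -3.6, 5.3]
opening: -0.002
grip_force: 2.8
t: 8.98
tcp_pos: [0.3782, -0.2608, 0.0451]
ee_rot: [[1.0, 0.022, 0.003], [0.022, -1.0, -0.004], [0.003, 0.004, -1.0]]
contact_force: [-1.2, -4.2, 4.8]
opening: 0.004
grip_force: 2.8
```

```bash
python3 -m inch '[[[0,-0.001,0],0,0],[[0,-0.002,0],0,0],[[0,-0.003,0],0,0],[[0,-0.004,0],0,0]]'
python3 -m inch '[[[0,0.02,0],0,0],[[0,0.02,-0.05],0,0.7],[[0.012,-0.015,-0.09],0,0.7],[[0.012,-0.015,-0.09],0,0.7],[[0.012,-0.015,-0.09],0,0.7]]'
python3 - <<'E'
from station import env
from h import *
w=env.capture("wrist"); cv2.imwrite("pics/w3.png",w["color"][:,:,::-1])
E
```

```text
t: 9.48
tcp_pos: [0.3781, -0.2568, 0.0451]
ee_rot: [[1.0, 0.022, 0.003], [0.022, -1.0, -0.004], [0.003, 0.004, -1.0]]
contact_force: [-0.9, -4.1, 5.9]
opening: 0.008
grip_force: 2.8
t: 10.1
tcp_pos: [0.3875, -0.2392, 0.1326]
ee_rot: [[1.0, 0.023, -0.001], [0.023, -1.0, 0.0], [-0.001, -0.0, -1.0]]
contact_force: [-0.2, -0.2, -0.8]
opening: 0.436
grip_force: 0.0
```

View pics/w3.png

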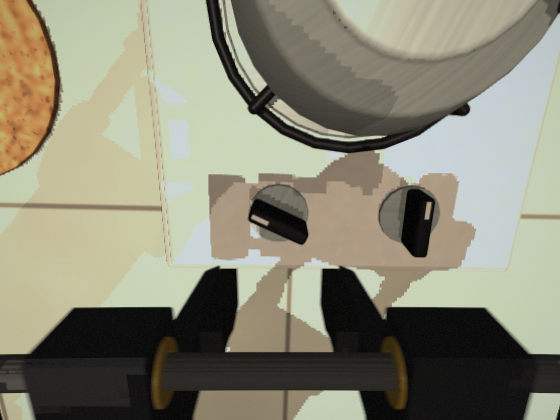

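```bash
python3 -m inch '[[[-0.009,0.052,0],0,0],[[-0.009,0.052,0],0,0],[[-0.009,0.052,0.05],0,0],[[-0.009,0.052,0.084],0,0],[[-0.009,0.052,0.084],0,0],[[-0.009,0.042,0.084],0,0],[[-0.009,0.03,0.084],0,0],[[-0.009,0.02,0.084],0,0],[[-0.009,0.018,0.084],0,0]]'
python3 -m inch '[[[0,-0.002,0],0,0],[[0,-0.004,0],0,0]]'
python3 -m inch '[[[0,-0.002,0],0,0],[[0,-0.004,0],0,0]]'
```

```text
t: 11.28
tcp_pos: [0.3798, -0.2571, 0.0502]
ee_rot: [[1.0, 0.023, 0.001], [0.023, -1.0, -0.001], [0.001, 0.001, -1.0]]
contact_force: [0.5, -0.2, -0.3]
opening: 0.009
grip_force: 0.0
t: 11.52
tcp_pos: [0.3795, -0.2539, 0.0496]
ee_rot: [[1.0, 0.022, 0.0], [0.022, -1.0, -0.0], [0.0, 0.0, -1.0]]
contact_force: [-0.1, -0.0, 0.3]
opening: 0.008
grip_force: 0.0
t: 11.78
tcp_pos: [0.3792, -0.2498, 0.0493]
ee_rot: [[1.0, 0.022, -0.0], [0.022, -1.0, 0.0], [-0.0, -0.0, -1.0]]
contact_force: [0.1, 1.0, 0.1]
opening: 0.006
grip_force: 0.0
```

Run:
```python
from station import env
from h import *
w=env.capture("wrist"); s=env.capture("scene")
a=cv2.resize(w["color"][100:400,130:430],(400,400)); u=proj(s,[.388,-.241,.06]); x,y=int(u[0]),int(u[1]); print(u)
b=cv2.resize(s["color"][y-35:y+35,x-35:x+35],(400,400),interpolation=cv2.INTER_CUBIC)
cv2.imwrite("pics/w4.png",np.hstack([a,b])[:,:,::-1])
s=env.get_state(); print(proj(w,s["tcp_pos"]),proj(w,[.388,-.241,.065]))
```

```text
[145.12501215 258.0713007 ]
[275.48582275 265.7639507 ] [256.57292183 263.48774885]
```

View pics/w4.png

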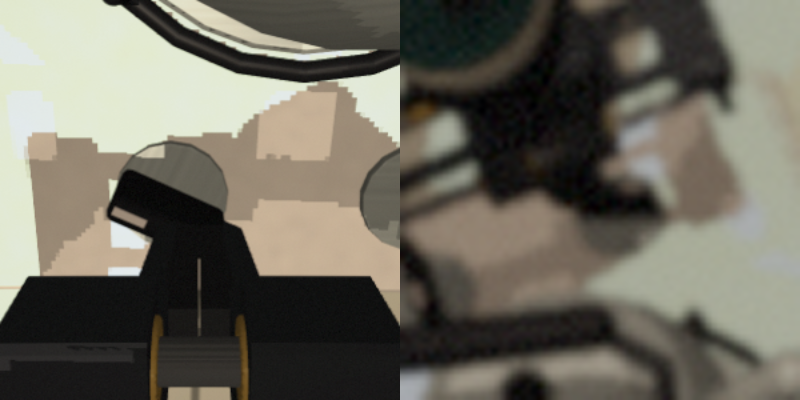

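```bash
python3 -m inch '[[[0,0,-0.04],0,0],[[0.028,0.02,-0.04],0,0],[[0.028,0.02,-0.03],0,0],[[0.028,0.02,-0.02],0,0],[[0.028,0.02,-0.01],0,0],[[0.028,0.02,-0.002],0,0],[[0.028,0.02,-0.002],0,0]]'
python3 -m inch '[[[-0.005,0,0],0,0],[[-0.01,0,0],0,0],[[-0.015,0,0],0,0]]'
python3 -m inch '[[[-0.005,0,0],0,0],[[-0.01,0,0],0,0],[[-0.015,0,0],0,0],[[-0.015,0,0],0,0]]'
```

```text
t: 12.75
tcp_pos: [0.4066, -0.2684, 0.0502]
ee_rot: [[1.0, 0.022, -0.002], [0.022, -1.0, 0.001], [-0.002, -0.002, -1.0]]
contact_force: [0.0, -0.1, 0.2]
opening: 0.003
grip_force: 0.0
t: 13.12
tcp_pos: [0.3925, -0.2697, 0.0518]
ee_rot: [[1.0, 0.022, 0.0], [0.022, -1.0, -0.0], [0.0, 0.0, -1.0]]
contact_force: [0.7, 0.3, -0.4]
opening: 0.006
grip_force: 0.0
t: 13.62
tcp_pos: [0.3773, -0.2698, 0.0513]
ee_rot: [[1.0, 0.022, -0.0], [0.022, -1.0, 0.0], [-0.0, -0.0, -1.0]]
contact_force: [-0.0, -0.1, 0.1]
opening: 0.006
grip_force: 0.0
```

```bash
cat >> h.py <<'E'
def knob(env,c=(.388,-.241)):
    """warp wrist picture onto plane z=.065 around the knob, dark bar angle vs world x"""
    w=env.capture("wrist"); n=60
    X=[[proj(w,[c[0]+(n/2-i)*.001,c[1]+(n/2-j)*.001,.065]) for j in range(n)] for i in range(n)]
    X=np.array(X,np.float32); im=cv2.remap(w["color"],X[...,0],X[...,1],1)
    m=(im.max(2)<60).astype(np.uint8); k,lab,st,ce=cv2.connectedComponentsWithStats(m)
    for r in range(0,n,3): print("".join("#" if m[r,q] else "." for q in range(0,n,2)))
    i=1+np.argmax(st[1:,4]); p=np.argwhere(lab==i).astype(np.float32)
    print("rect (row,col mm)",cv2.minAreaRect(p)); return w
E
python3 -m inch '[[[-0.005,0,0],0,0],[[-0.009,0,0],0,0],[[-0.009,-0.003,0],0,0],[[-0.009,-0.008,0],0,0],[[-0.009,-0.008,0],0,0]]'
python3 -m inch '[[[0,0.008,0],0,0],[[0,0.008,-0.05],0,0.7],[[0.012,-0.02,-0.09],0,0.7],[[0.012,-0.02,-0.09],0,0.7],[[0.012,-0.02,-0.09],0,0.7]]'
python3 -c "
from station import env
from h import *
knob(env)"
```

```text
t: 14.25
tcp_pos: [0.3686, -0.2616, 0.0514]
ee_rot: [[1.0, 0.023, -0.0], [0.023, -1.0, 0.0], [-0.0, -0.0, -1.0]]
contact_force: [0.1, 0.7, 1.1]
opening: 0.01
grip_force: 0.0
t: 14.88
tcp_pos: [0.3799, -0.242, 0.1409]
ee_rot: [[1.0, 0.023, -0.0], [0.023, -1.0, -0.0], [-0.0, 0.0, -1.0]]
contact_force: [-0.6, 0.6, -0.7]
opening: 0.436
grip_force: 0.0
..............................
..............................
..............................
..............................
..............................
..............................
......#####...................
......########................
.....############.............
.....#..#############.........
.....#.....#############......
.......###..#############.....
...........##############.....
..............###########.....
.................########.....
....................#####.....
..............................
..............................
..............................
..............................
rect (row,col mm) ((31.53170394897461, 29.985366821289062), (44.0011100769043, 16.762327194213867), 65.224853515625)
```

Run:
```python
from station import env
from h import *
from scipy.ndimage import center_of_mass
w=env.capture("wrist"); t=env.capture("top"); s=env.capture("scene")
print(w["T"][:3,3],w["mtx"][0,0])
for l in("tap","tap_grip","mat_top","kettle_handle"):
    U=[[(r["at"],round(r["confidence"],2)) for r in env.outline_of(p,l)[:2]] for p in(w,t,s)]; print(l,U)
# hob corner heights & knob by triangulation top/scene
print(tri((t,s),((397.2,221.6),(147.2,257.2))), tri((t,s),((427.2,222),((332-250)/2.5+80,(428-350)/2.5+240))))
print("L wrist+top",tri((w,t),(proj(w,[.3875,-.241,.065]),(397.2,221.6))))
print("L wrist+scene",tri((w,s),(proj(w,[.3875,-.241,.065]),(147.2,257.2))))
```

```text
[ 0.46263619 -0.24149116  0.30636545] 364.63359173824284
tap [[([275.2, 196.0], 0.75)], [], [([147.5, 263.4], 0.5), ([351.4, 261.4], 0.42)]]
tap_grip [[([275.8, 202.1], 0.89)], [([412.5, 180.6], 0.5)], [([150.0, 259.4], 0.57)]]
mat_top [[([24.9, 76.1], 0.59)], [([314.3, 195.1], 0.87), ([414.6, 175.9], 0.36)], [([246.0, 257.3], 0.88), ([349.9, 257.6], 0.62)]]
kettle_handle [[([375.5, 44.4], 0.82)], [([414.4, 178.1], 0.69)], [([138.1, 300.4], 0.82), ([365.7, 239.4], 0.68)]]
[ 0.38401816 -0.2364043   0.05337653] [ 0.37984488 -0.33871292  0.04804373]
L wrist+top [ 0.38305605 -0.23992182  0.04772099]
L wrist+scene [ 0.37928055 -0.2388265   0.04195256]
```

```bash
python3 -m inch '[[[0.0215,0.0255,0.03],0,0],[[0.0215,0.0255,0.07],0,0],[[0.0215,0.0255,0.09],0,0],[[0.0215,0.0255,0.1],0,0],[[0.0215,0.0255,0.107],0,0],[[0.0215,0.0255,0.107],0,0]]'
python3 -m inch '[[[-0.005,0,0],0,0],[[-0.01,0,0],0,0],[[-0.015,0,0],0,0],[[-0.015,0,0],0,0]]'
python3 -m inch '[[[-0.005,0,0],0,0],[[-0.01,0,0],0,0],[[-0.015,0,0],0,0],[[-0.015,0,0],0,0]]'
```

```text
t: 16.42
tcp_pos: [0.4024, -0.2669, 0.0347]
ee_rot: [[1.0, 0.022, 0.0], [0.022, -1.0, -0.0], [0.0, 0.0, -1.0]]
contact_force: [-0.1, 0.2, 0.0]
opening: 0.044
grip_force: 0.0
t: 16.92
tcp_pos: [0.3878, -0.2678, 0.0352]
ee_rot: [[1.0, 0.022, 0.002], [0.022, -1.0, -0.001], [0.002, 0.001, -1.0]]
contact_force: [2.9, -0.5, 1.3]
opening: 0.007
grip_force: 1.2
t: 17.42
tcp_pos: [0.3709, -0.2673, 0.0341]
ee_rot: [[1.0, 0.022, -0.002], [0.022, -1.0, 0.0], [-0.002, -0.0, -1.0]]
contact_force: [-0.6, -2.4, 0.8]
opening: 0.003
grip_force: 1.0
```

```bash
python3 -m inch '[[[-0.005,0,0],0,0],[[-0.005,-0.003,0],0,0],[[-0.005,-0.006,0],0,0],[[-0.005,-0.006,0],0,0]]'
python3 -m inch '[[[0,-0.002,0],0,0],[[0,-0.004,0],0,0],[[0,-0.004,0],0,0]]'
```

```text
t: 17.92
tcp_pos: [0.3658, -0.2615, 0.0341]
ee_rot: [[1.0, 0.023, -0.002], [0.023, -1.0, 0.0], [-0.002, -0.0, -1.0]]
contact_force: [-2.5, -3.8, 0.2]
opening: 0.009
grip_force: 1.8
t: 18.3
tcp_pos: [0.3661, -0.2584, 0.0343]
ee_rot: [[1.0, 0.023, -0.002], [0.023, -1.0, -0.002], [-0.002, 0.002, -1.0]]
contact_force: [-4.4, -8.4, -1.3]
opening: 0.003
grip_force: 3.8
```

```bash
python3 -m inch '[[[0,0.012,0],0,0],[[0,0.012,-0.05],0,0.7],[[0.014,-0.018,-0.107],0,0.7],[[0.014,-0.018,-0.107],0,0.7],[[0.014,-0.018,-0.107],0,0.7]]'
python3 -c "
from station import env
from h import *
knob(env,(.386,-.241)); knob(env,(.386,-.339))"
```

```text
t: 18.92
tcp_pos: [0.3806, -0.239, 0.1412]
ee_rot: [[1.0, 0.023, 0.0], [0.023, -1.0, 0.0], [0.0, -0.0, -1.0]]
contact_force: [-0.5, 0.4, -0.1]
opening: 0.427
grip_force: 0.0
..............................
..............................
.............###..............
............#####.............
............######............
............##..##............
............##..##............
............##..##............
............##..##............
............######............
............######............
............######............
............######............
............######............
.............#####............
.............#####............
.............#####............
.............#####............
..............##..............
..............................
rect (row,col mm) ((30.0, 29.0), (10.0, 48.0), 90.0)
..............................
..............................
.........####.................
........########..............
........##########............
........#######..#............
#.......#######..#............
........#######..#............
........#######..#............
.........#########............
.........#########............
.........#########............
.........#########............
.........#########............
.........#########............
..........########............
............######............
.............#####............
..............................
..............................
rect (row,col mm) ((28.5, 25.5), (19.0, 47.0), 90.0)
```

```bash
python3 -m inch '[[[0.002,0,0.05],0,0.7],[[0.002,0,0.09],0,0.7],[[0.002,0,0.106],0,0.7],[[0.002,0,0.106],0,0.1],[[0.002,0,0.106],0,0.1],[[0.002,0,0.106],0,0.1],[[0.002,0,0.106],0,0.1],[[0.002,0,0.106],2,0.1],[[0.002,0,0.106],3,0.1],[[0.002,0,0.106],3,0.1]]'
python3 -c "
from station import env
print(env.get_state()['torque'])"
python3 -m inch '[[[0,0,0],-1,0.6],[[0,0,0],-3,0.6],[[0,0,-0.06],-3,0.6],[[0,0,-0.11],-3,0.6],[[0,0,-0.17],-3,0.6],[[0,0,-0.2],-3,1],[[0,0,-0.2],-3,1]]'
python3 - <<'E'
from station import env
from h import *
w=knob(env,(.386,-.241)); t=env.capture("top"); s=env.capture("scene")
U=[[(r["at"],round(r["confidence"],2)) for r in env.spot_in(p,"kettle_handle")[:2]] for p in(w,t,s)]; print(U)
a=cv2.resize(t["color"][135:245,365:475],(440,440),interpolation=2)
cv2.imwrite("pics/k1.png",np.hstack([cv2.resize(w["color"],(360,270)),np.zeros((270,0,3),np.uint8)])[:,:,::-1])
b=np.zeros((440,800,3),np.uint8); b[:,:440]=a; b[:270,440:]=cv2.resize(w["color"],(360,270)); cv2.imwrite("pics/k1.png",b[:,:,::-1])
go(env,[.521,-.284,.30],74+90)
E
```

```text
t: 20.27
tcp_pos: [0.3829, -0.2388, 0.0359]
ee_rot: [[1.0, -0.03, 0.0], [-0.03, -1.0, 0.001], [0.0, -0.001, -1.0]]
contact_force: [0.6, 4.5, 5.3]
opening: 0.121
grip_force: 30.0
[0.68365224 0.12198076 0.23738038]
t: 21.15
tcp_pos: [0.3842, -0.2406, 0.2384]
ee_rot: [[1.0, 0.023, 0.005], [0.023, -1.0, -0.004], [0.005, 0.004, -1.0]]
contact_force: [-0.5, -0.5, -0.3]
opening: 0.8
grip_force: 0.0
..............................
..............................
..............................
.............####.............
............######............
............##..##............
............##..##............
............##..##............
............##..##............
............######............
............######............
............######............
............######............
............######............
............######............
............######............
.............#####............
.............#####............
.............####.............
..............................
rect (row,col mm) ((31.0, 28.5), (11.0, 46.0), 90.0)
[[([348.9, 39.9], 0.61)], [([413.2, 177.6], 0.96)], [([148.0, 258.1], 0.7), ([334.7, 285.2], 0.62)]]
shift [ 0.1382  0.0483 -0.0673] turn -72.7 (alt 107.3) rows>=2.6 j6 54
```

View pics/k1.png

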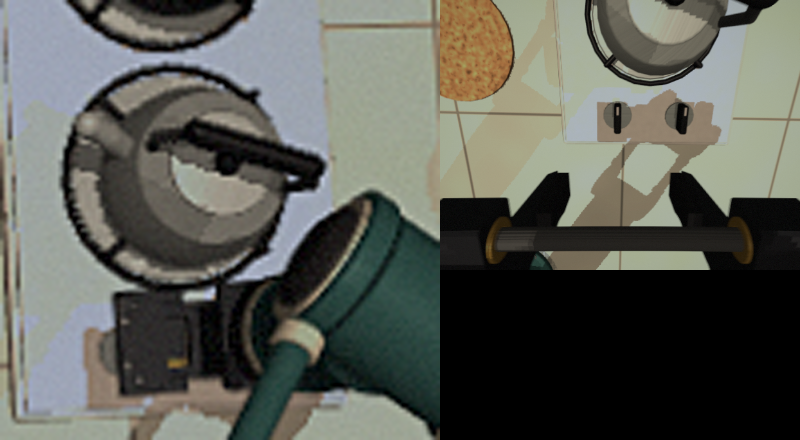

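```bash
python3 -m inch '[[[0,0,-0.062],-10,1],[[0.03,0.01,-0.08],-20,1],[[0.08,0.03,-0.08],-31,1],[[0.13,0.048,-0.08],-42,1],[[0.138,0.048,-0.08],-52,1],[[0.138,0.048,-0.08],-63,1],[[0.138,0.048,-0.08],-73,1],[[0.138,0.048,-0.08],-73,1]]'
python3 - <<'E'
from station import env
from h import *
w=env.capture("wrist"); t=env.capture("top")
for p in(w,t):
    print([(r["at"],round(r["confidence"],2),at_z(p,r["at"],.24)) for r in env.spot_in(p,"kettle_handle")[:2]])
print(at_z(t,(429,171.5),.25), proj(w,at_z(t,(429,171.5),.25)))
s=env.get_state(); print(s["tcp_pos"],proj(w,s["tcp_pos"]))
cv2.imwrite("pics/k2.png",w["color"][:,:,::-1]); np.save("w1.npy",w,allow_pickle=True)
E
```

```text
t: 22.45
tcp_pos: [0.5213, -0.284, 0.3137]
ee_rot: [[0.273, 0.962, -0.002], [0.962, -0.273, 0.001], [0.001, -0.003, -1.0]]
contact_force: [1.1, 0.4, 0.6]
opening: 1.0
grip_force: 0.0
[([281.0, 170.9], 0.66, array([ 0.53145437, -0.25380207,  0.24      ]))]
[]
[ 0.52134409 -0.28427246  0.25      ] [278.83494183 221.19876121]
[ 0.52141874 -0.28413959  0.31493237] [278.50641932 264.40415077]
```

View pics/k2.png

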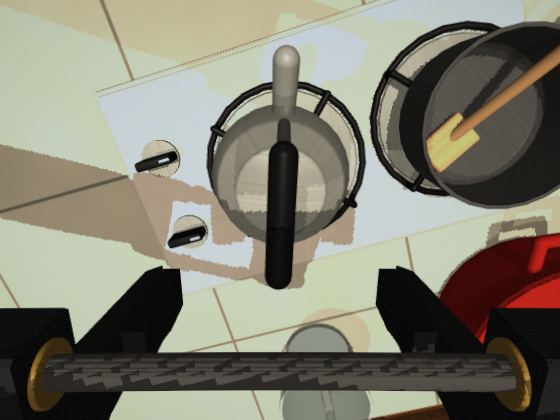

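```bash
python3 -m inch '[[[0,0,0.04],0,1],[[0,0,0.08],0,1],[[0,0,0.098],0,1],[[0,0,0.098],0,0],[[0,0,0.098],0,0],[[0,0,0.098],0,0],[[0,0,0.098],0,0],[[0,0,0.098],0,0],[[0,0,0.098],0,0],[[0,0,0.094],0,0],[[0,0,0.086],0,0],[[0,0,0.074],0,0],[[0,0,0.06],0,0],[[0,0,0.05],0,0],[[0,0,0.05],0,0]]'
```

```text
t: 24.52
tcp_pos: [0.5224, -0.2847, 0.2672]
ee_rot: [[0.271, 0.962, 0.002], [0.962, -0.271, -0.002], [-0.001, 0.003, -1.0]]
contact_force: [0.5, -0.1, -6.5]
opening: 0.204
grip_force: 29.1
```

```bash
python3 -m inch '[[[0.01,-0.004,0],0,0],[[0.03,-0.0125,0],0,0],[[0.06,-0.025,0],0,0],[[0.095,-0.04,0],0,0],[[0.13,-0.0545,0],0,0],[[0.165,-0.069,0],0,0],[[0.2,-0.084,0],0,0],[[0.23,-0.0965,0],0,0],[[0.255,-0.107,0],0,0],[[0.272,-0.114,0],0,0],[[0.281,-0.1185,0],0,0],[[0.281,-0.1185,0],0,0],[[0.281,-0.1185,0],0,0]]'
python3 - <<'E'
from station import env
from h import *
go(env,[.4845,.0195,.17])
E
```

```text
t: 26.15
tcp_pos: [0.4839, 0.0177, 0.2654]
ee_rot: [[0.272, 0.962, -0.0], [0.962, -0.272, -0.001], [-0.001, 0.0, -1.0]]
contact_force: [0.8, -0.4, -5.4]
opening: 0.206
grip_force: 29.1
shift [0.002  0.0001 0.0954] rows>=1.5 j6 15
```

```bash
python3 -m inch '[[[0.002,0,0.01],0,0],[[0.002,0,0.03],0,0],[[0.002,0,0.055],0,0],[[0.002,0,0.075],0,0],[[0.002,0,0.088],0,0],[[0.002,0,0.094],0,0],[[0.002,0,0.097],0,0],[[0.002,0,0.099],0,0],[[0.002,0,0.099],0,0]]'
```

```text
t: 27.28
tcp_pos: [0.4857, 0.0202, 0.1697]
ee_rot: [[0.271, 0.963, 0.003], [0.963, -0.271, -0.0], [0.001, 0.003, -1.0]]
contact_force: [-4.4, -1.9, 6.9]
opening: 0.204
grip_force: 30.0
```

```bash
python3 -m inch '[[[0,0,0.0015],0,0],[[0,0,0.003],0,0],[[0,0,0.003],0,0]]'
```

```text
t: 27.65
tcp_pos: [0.4868, 0.0202, 0.1698]
ee_rot: [[0.271, 0.963, 0.006], [0.963, -0.271, -0.0], [0.001, 0.006, -1.0]]
contact_force: [-9.6, 0.0, 19.7]
opening: 0.203
grip_force: 30.8
```

```bash
python3 -m inch '[[[0,0,-0.003],0,0],[[0,0,-0.003],0,0.5],[[0,0,-0.003],0,1],[[0,0,-0.003],0,1],[[0,0,-0.03],0,1],[[0,0,-0.08],0,1],[[0,0,-0.13],0,1],[[0,0,-0.13],0,1]]'
python3 - <<'E'
from station import env
from h import *
w=env.capture("wrist"); t=env.capture("top"); s=env.capture("scene")
for n,p in(("w",w),("t",t),("s",s)):
    print(n,[(r["at"],round(r["confidence"],2),at_z(p,r["at"],.188)) for r in env.spot_in(p,"kettle_handle")[:2]])
im=w["color"].astype(int); hsv=cv2.cvtColor(w["color"],cv2.COLOR_RGB2HSV)
m=((hsv[...,0]>5)&(hsv[...,0]<20)&(hsv[...,1]>90)&(hsv[...,2]>110)).astype(np.uint8)
k,lab,st,ce=cv2.connectedComponentsWithStats(m); i=1+np.argmax(st[1:,4]); print(st[i],[at_z(w,(st[i][0],ce[i][1]),.008),at_z(w,(st[i][0]+st[i][2],ce[i][1]),.008)])
cv2.imwrite("pics/m1.png",w["color"][:,:,::-1]); cv2.imwrite("pics/m1s.png",s["color"][:,:,::-1]);cv2.imwrite("pics/m1t.png",t["color"][:,:,::-1])
# mat in scene/top: visible mat contour -> fit circle radius .09 
for n,p in(("t",t),("s",s)):
    h=cv2.cvtColor(p["color"],cv2.COLOR_RGB2HSV); c=proj(p,[.4845,.0195,.008])
    m=((h[...,0]>5)&(h[...,0]<20)&(h[...,1]>80)).astype(np.uint8); yy,xx=np.nonzero(m)
    P=np.array([at_z(p,(x,y),.008)[:2] for x,y in zip(xx,yy) if np.hypot(x-c[0],y-c[1])<35]); 
    (q,r)=cv2.minEnclosingCircle((P*1000).astype(np.float32)); print(n,len(P),q,r)
E
```

```text
t: 28.65
tcp_pos: [0.4873, 0.0204, 0.2985]
ee_rot: [[0.271, 0.962, 0.01], [0.963, -0.271, 0.0], [0.003, 0.009, -1.0]]
contact_force: [1.0, -0.5, -0.2]
opening: 0.977
grip_force: 0.0
w [([276.3, 166.1], 0.79, array([0.49436883, 0.04756659, 0.188     ])), ([252.8, 349.1], 0.59, array([ 0.42793291, -0.10823001,  0.188     ]))]
t [([306.3, 194.6], 0.96, array([0.46971703, 0.06966495, 0.188     ])), ([273.2, 125.5], 0.58, array([0.68322684, 0.16315631, 0.188     ]))]
s [([244.6, 246.4], 0.58, array([0.5352503 , 0.00621845, 0.188     ])), ([148.1, 259.5], 0.41, array([ 0.46447606, -0.2216712 ,  0.188     ]))]
[ 204   91   63  107 1455] [array([0.41280609, 0.08186   , 0.008     ]), array([0.48678632, 0.06109368, 0.008     ])]
t 410 (493.15869140625, 1.4186406135559082) 108.3783187866211
s 817 (476.5115966796875, 18.51119041442871) 99.69786071777344
```

Run:
```python
from station import env
from h import *
go(env,[.683,.225,.29],116)
```

```text
shift [0.2512 0.1368 0.0005] turn 48.3 (alt -131.7) rows>=4.6 j6 15
```

```bash
python3 -m inch '[[[0.05,0.027,0.003],10,0.2],[[0.11,0.06,0.006],20,0],[[0.17,0.093,0.006],30,0],[[0.23,0.126,0.006],40,0],[[0.251,0.137,0.006],48.3,0],[[0.251,0.137,0.006],48.3,0],[[0.251,0.137,0.006],48.3,0]]'
python3 - <<'E'
from station import env
from h import *
w=env.capture("wrist"); t=env.capture("top"); s=env.capture("scene"); np.save("w1.npy",w,allow_pickle=True)
for l in("tea_mid","knob_can1_mid","flat_can1_mid"):
    print(l,[(r["at"],round(r["confidence"],2),at_z(w,r["at"],.18)) for r in env.spot_in(w,l)[:4]])
T=env.get_state(); print(proj(w,T["tcp_pos"]),w["T"][:3,3])
# predicted rim corners
q=(.6335,.2625,np.radians(26.03)); c,n=np.cos(q[2]),np.sin(q[2]); v=w["color"].copy()
for dx,dy in((.033,.027),(.033,-.027),(-.033,-.027),(-.033,.027)):
    X=[q[0]+c*(.028+dx)-n*(-.055+dy),q[1]+n*(.028+dx)+c*(-.055+dy),.19]; u=proj(w,X); cv2.circle(v,tuple(int(round(a)) for a in u),2,(255,0,0),-1); print(u)
cv2.imwrite("pics/t1.png",v[:,:,::-1])
E
```

```text
t: 29.82
tcp_pos: [0.6834, 0.2243, 0.2856]
ee_rot: [[0.899, 0.439, -0.003], [0.439, -0.899, -0.001], [-0.003, -0.0, -1.0]]
contact_force: [-0.1, 0.6, -0.3]
opening: 0.23
grip_force: 0.0
tea_mid [([277.0, 205.5], 0.97, array([0.68174545, 0.22352162, 0.18      ])), ([461.2, 281.5], 0.94, array([0.68945511, 0.05674433, 0.18      ])), ([3.8, 188.1], 0.72, array([0.60335721, 0.41497657, 0.18      ]))]
knob_can1_mid [([129.5, 200.9], 0.77, array([0.6349773 , 0.32760051, 0.18      ]))]
flat_can1_mid [([57.8, 200.4], 0.9, array([0.61139223, 0.37661899, 0.18      ])), ([317.5, 399.0], 0.17, array([0.52681852, 0.1056566 , 0.18      ]))]
[277.23855654 266.25659229] [0.75856227 0.25950581 0.45175159]
[237.87666566 163.70417432]
[312.5515596 163.7374335]
[309.99507674 247.4829264 ]
[240.91703258 247.46786328]
```

View pics/t1.png

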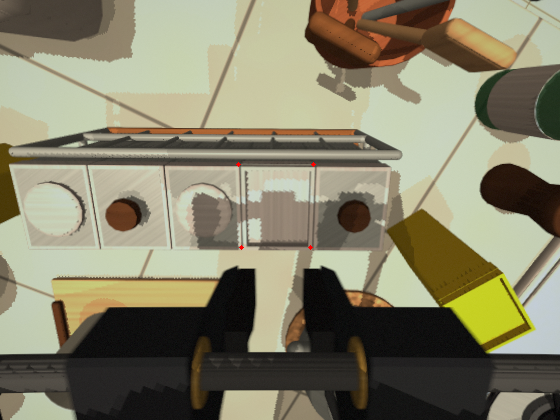

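```bash
python3 -m inch '[[[-0.015,0,0.03],0,0],[[-0.015,0,0.07],0,0],[[-0.015,0,0.088],0,0],[[-0.015,0,0.096],0,0],[[-0.015,0,0.099],0,0],[[-0.015,0,0.100],0,0],[[-0.015,0,0.100],0,0]]'
python3 -m inch '[[[0,0,0.0015],0,0],[[0,0,0.0015],0,0]]'
```

```text
t: 31.0
tcp_pos: [0.6715, 0.2184, 0.1886]
ee_rot: [[0.899, 0.438, 0.002], [0.438, -0.899, 0.0], [0.002, 0.0, -1.0]]
contact_force: [0.4, -0.4, -0.4]
opening: 0.008
grip_force: 0.0
t: 31.25
tcp_pos: [0.6708, 0.2182, 0.1861]
ee_rot: [[0.899, 0.438, 0.0], [0.438, -0.899, 0.0], [0.0, 0.0, -1.0]]
contact_force: [-0.4, 0.4, 0.4]
opening: 0.008
grip_force: 0.0
```

```bash
python3 -m inch '[[[0,0,0.0015],0,0],[[0,0,0.003],0,0],[[0,0,0.003],0,0]]'
python3 -m inch '[[[0,0,0.0015],0,0],[[0,0,0.0015],0,0]]'
```

```text
t: 31.62
tcp_pos: [0.6706, 0.2181, 0.1825]
ee_rot: [[0.899, 0.438, -0.001], [0.438, -0.899, -0.0], [-0.001, -0.0, -1.0]]
contact_force: [-0.0, 0.5, -0.7]
opening: 0.007
grip_force: 0.0
t: 31.88
tcp_pos: [0.6707, 0.2182, 0.1812]
ee_rot: [[0.899, 0.438, -0.0], [0.438, -0.899, -0.0], [-0.0, -0.0, -1.0]]
contact_force: [0.5, -0.1, -0.3]
opening: 0.007
grip_force: 0.0
```

```bash
python3 -m inch '[[[0,0,0.0015],0,0],[[0,0,0.0015],0,0]]'
python3 -m inch '[[[0,0,0.0015],0,0],[[0,0,0.0015],0,0]]'
```

```text
t: 32.12
tcp_pos: [0.6707, 0.2182, 0.1797]
ee_rot: [[0.899, 0.438, -0.0], [0.438, -0.899, -0.0], [-0.0, -0.0, -1.0]]
contact_force: [-0.5, 0.0, 0.0]
opening: 0.006
grip_force: 0.0
t: 32.38
tcp_pos: [0.6707, 0.2182, 0.1782]
ee_rot: [[0.899, 0.438, -0.0], [0.438, -0.899, -0.0], [-0.0, -0.0, -1.0]]
contact_force: [-0.2, -0.1, 0.4]
opening: 0.003
grip_force: 0.0
```

```bash
python3 -m inch '[[[0,0,0.002],0,0],[[0,0,0.002],0,0]]'
python3 -m inch '[[[0,0,0.002],0,0],[[0,0,0.002],0,0]]'
python3 -m inch '[[[0,0,0.002],0,0],[[0,0,0.002],0,0]]'
```

```text
t: 32.62
tcp_pos: [0.6706, 0.2182, 0.1761]
ee_rot: [[0.899, 0.438, -0.0], [0.438, -0.899, -0.0], [-0.0, -0.0, -1.0]]
contact_force: [0.1, 0.3, -0.8]
opening: 0.001
grip_force: 0.0
t: 32.88
tcp_pos: [0.6706, 0.2182, 0.1741]
ee_rot: [[0.899, 0.438, -0.0], [0.438, -0.899, -0.0], [-0.0, -0.0, -1.0]]
contact_force: [-0.6, 0.5, -1.0]
opening: 0.008
grip_force: 0.0
t: 33.12
tcp_pos: [0.6706, 0.2182, 0.1721]
ee_rot: [[0.899, 0.438, -0.0], [0.438, -0.899, -0.0], [-0.0, -0.0, -1.0]]
contact_force: [-0.2, 0.1, -0.8]
opening: 0.006
grip_force: 0.0
```

```bash
python3 -m inch '[[[0,0,0.002],0,0],[[0,0,0.004],0,0],[[0,0,0.004],0,0]]'
python3 -m inch '[[[0,0,0.002],0,0],[[0,0,0.003],0,0],[[0,0,0.003],0,0]]'
python3 -m inch '[[[0,0,0.0015],0,0],[[0,0,0.003],0,0],[[0,0,0.003],0,0]]'
```

```text
t: 33.5
tcp_pos: [0.6706, 0.2181, 0.168]
ee_rot: [[0.899, 0.438, -0.001], [0.438, -0.899, -0.0], [-0.001, -0.0, -1.0]]
contact_force: [-0.8, -0.1, -0.3]
opening: 0.006
grip_force: 0.0
t: 33.88
tcp_pos: [0.6707, 0.2182, 0.1652]
ee_rot: [[0.899, 0.438, -0.0], [0.438, -0.899, -0.0], [-0.0, -0.0, -1.0]]
contact_force: [0.2, -0.7, 0.2]
opening: 0.003
grip_force: 0.0
t: 34.25
tcp_pos: [0.6706, 0.2182, 0.1621]
ee_rot: [[0.899, 0.438, -0.0], [0.438, -0.899, -0.0], [-0.0, -0.0, -1.0]]
contact_force: [-0.2, 0.6, -0.6]
opening: 0.002
grip_force: 0.0
```

Run:
```python
from station import env
from h import *
from scipy.optimize import least_squares
w0=np.load("w1.npy",allow_pickle=True).item(); t=env.capture("top"); s=env.capture("scene"); w=env.capture("wrist")
T=[(205,151),(220.4,142.7),(236.4,134.1),(251.3,126.4),(269.3,117.9)]
S=[(385.7,212.7),(375.3,225.7),(364,242.3),(351.7,260),(340,274)]
L=[(.028,y,z) for y,z in zip((.110,.055,0,-.055,-.110),(.196,.210,.196,.182,.210))]
C=[(242,165),(314,165),(312,247),(241,247)]; LC=[(.061,-.028,.19),(.061,-.082,.19),(-.005,-.082,.19),(-.005,-.028,.19)]
def W(q,l): c,n=np.cos(q[2]),np.sin(q[2]); return np.array([q[0]+c*l[0]-n*l[1],q[1]+n*l[0]+c*l[1],l[2]+q[3]])
for k in((t,s,w0),(t,s),(t,w0),(w0,)):
    def f(q): return np.concatenate([proj(p,W(q,l))-u for p,U,LL in((t,T,L),(s,S,L),(w0,C,LC)) if any(p is x for x in k) for l,u in zip(LL,U)])
    r=least_squares(f,[.63,.26,.45,0]); print(np.round(r.x,4),np.abs(r.fun).mean())
x=env.get_state(); print("z",x["tcp_pos"],proj(w,x["tcp_pos"]),proj(w,np.array(x["tcp_pos"])+[0,0,.02]))
v=w["color"][200:330,200:350].max(2)
for r in range(0,130,5): print("".join("#" if a<50 else("+" if a<110 else ".") for a in v[r,::3]))
```

```text
[ 0.6336  0.2615  0.4456 -0.0017] 0.8192206040088321
[ 0.6332  0.2637  0.4536 -0.0045] 0.7312876783317186
[ 0.633   0.2611  0.4454 -0.0042] 0.7136079414926565
[ 0.6332  0.2611  0.443  -0.0039] 0.7498587117865512
z [0.67075523 0.21820035 0.16240488] [276.09647727 264.53705768] [275.79130376 284.40433767]
......+...........................................
......+......................................+....
......+......................................+....
......+......................................+..+.
......+.........................................+.
......+...........................................
......+...........................................
...+..+.....................................+.....
...+........................................+...+.
...+...+....................................+.....
.......+....................................+..+..
.......+....................................+..+..
+..+...+....................................+..+..
+......+............+............+..........+..+..
+......+........+#########+#########+.......+..+..
++..+..+.......+##########+###########.....++..+..
++..+..+.......###########+###########+....++..+..
++..+..+......+###########+############....++..+..
++..+..+......############+#############...+......
.+..+..+.....#############+#############+..+......
.+..+..+....+#############+##############..+..+..+
.+..+..++...##############+###############.+..+..+
##########################+#######################
##########################+#######################
##################################################
##################################################
```

```bash
python3 -m inch '[[[0,0,0.0015],0,0],[[0,0,0.003],0,0]]'
python3 -m inch '[[[0,0,0.001],0,0],[[0,0,0.002],0,0]]'
python3 -m inch '[[[0,0,0.001],0,0],[[0,0,0.002],0,0]]'
```

```text
t: 34.65
tcp_pos: [0.6712, 0.2183, 0.1612]
ee_rot: [[0.899, 0.438, 0.001], [0.438, -0.899, 0.0], [0.001, 0.0, -1.0]]
contact_force: [-3.0, -0.3, 10.0]
opening: 0.011
grip_force: 5.0
t: 34.9
tcp_pos: [0.6718, 0.2185, 0.1612]
ee_rot: [[0.899, 0.438, 0.003], [0.438, -0.899, 0.001], [0.003, 0.001, -1.0]]
contact_force: [-4.0, -2.4, 14.2]
opening: 0.002
grip_force: 7.4
t: 35.15
tcp_pos: [0.6723, 0.2186, 0.1613]
ee_rot: [[0.899, 0.438, 0.005], [0.438, -0.899, 0.001], [0.005, 0.001, -1.0]]
contact_force: [-7.2, -1.6, 21.1]
opening: 0.005
grip_force: 10.5
```

```bash
python3 -m inch '[[[0,0,-0.0072],0,0],[[-0.006,0,-0.0072],0,0],[[-0.012,0,-0.0074],0,0],[[-0.018,0,-0.0077],0,0],[[-0.0245,0,-0.0079],0,0],[[-0.031,0,-0.0078],0,0],[[-0.037,0,-0.0077],0,0],[[-0.042,0,-0.0075],0,0]]'
python3 - <<'E'
from station import env
from h import *
w=env.capture("wrist"); print([(r["at"],round(r["confidence"],2)) for r in env.spot_in(w,"tea_mid")[:2]],[(r["at"],round(r["confidence"],2)) for r in env.spot_in(w,"knob_can1_mid")[:2]])
E
```

```text
t: 36.15
tcp_pos: [0.6326, 0.1996, 0.1629]
ee_rot: [[0.899, 0.438, -0.0], [0.438, -0.899, -0.0], [-0.0, -0.0, -1.0]]
contact_force: [0.2, 0.6, -0.1]
opening: 0.006
grip_force: 0.2
[([519.6, 269.8], 0.74), ([271.9, 197.0], 0.72)] [([26.8, 172.4], 0.65)]
```

```bash
cat >> h.py <<'E'
Q=np.array([.6336,.2615]); CY=np.radians(25.7)
def rack(x,y,z): c,n=np.cos(CY),np.sin(CY); return np.array([Q[0]+c*x-n*y,Q[1]+n*x+c*y,z-.002])
def tipped(dx,s,th,dy=0): # dx behind front edge, s height, tilt
    return rack(-.005+dx*np.cos(th)-s*np.sin(th),-.055+dy,.010+s*np.cos(th)+dx*np.sin(th))
E
python3 - <<'E'
from station import env
from h import *
w=env.capture("wrist"); h=cv2.cvtColor(w["color"],cv2.COLOR_RGB2GRAY)
for th in(0,.2,.3,.5): print(th,[np.round(proj(w,tipped(a,.18,th))) for a in(0,.066)])
r=env.outline_of(w,"tea_mid")
for q in r[:3]:
    ys,xs=np.nonzero(q["region"]); print(q["at"],round(q["confidence"],2),xs.min(),xs.max(),ys.min(),ys.max())
s=env.capture("scene"); print("scene",[(np.round(proj(s,tipped(.033,.18,th)))) for th in(0,.2,.5)],[(q["at"],round(q["confidence"],2)) for q in env.spot_in(s,"tea_mid")[:3]])
E
```

```text
0 [array([275., 243.]), array([275.,  74.])]
0.2 [array([275., 312.]), array([275., 181.])]
0.3 [array([275., 337.]), array([275., 231.])]
0.5 [array([275., 372.]), array([275., 314.])]
[273.8, 195.3] 0.66 202 348 87 306
[518.8, 269.0] 0.55 445 559 194 353
scene [array([350., 260.]), array([338., 251.]), array([320., 241.])] [([349.0, 257.0], 0.89), ([400.6, 187.5], 0.88), ([273.1, 304.6], 0.68)]
```

Run:
```python
from station import env
from h import *
w=env.capture("wrist"); g=cv2.GaussianBlur(cv2.cvtColor(w["color"],cv2.COLOR_RGB2GRAY),(3,3),0)
v=g[50:330:7,150:400:4]
for r,row in zip(range(50,330,7),v): print(r,"".join(" .:-=+*#%@"[9-min(9,int(a)//26)] for a in row))
```

```text
50 ::::::==.......................................................
57 ======+==============------------------------------------------
64 ::::::::::::::::::::::::::::::::::::---------------------------
71 ===============================================================
78 :::---------**=====++++++++++*#+++++++++++++++++###*+++++++++++
85 ............=######################################-..........:
92 ::::........=##%########*********##******#%#%######:.::::::::::
99 ::..........-######################################:.::::::::::
106 :..::::.....:##############***************########*:.::::::::::
113 ::::::::....:###%#########*****************#######*..::::::::::
120 *-:::::.:....###########*******************#######*.:::::::::::
127 .:=+::::::...*#########*********************######+.:::::::::::
134 ...:-*:::::..*########**********************######=.:::::::::::
141 .....:#-:::..+##%####************************#####-.::::::::-::
148 ......:*-:::.=######**************************####:.::::::-::::
155 ......=:#-::.=####****************************####:.::--:::::--
162 .......:=+::.-##
[... 911 characters left out ...]
++**+===============
260 ...............=+#*++++++++++++++++++++++++++**+===============
267 ...............:+**+++++++*%*********%#*+++++#++===============
274 ...............:+**+++++#@@@@@@@%@@@@@@@@++++#++===============
281 ................++#++++*@@@@@@@@%@@@@@@@@%+++#++===============
288 =--=--=======---++#++++@@@@@@@@@%@@@@@@@@@*++#+-.......::======
295 ::::::::::::---=*+#+++#@@@@@@@@@%@@@@@@@@@@+**+:..........-===+
302 ::::::::::::----#+#**#@@@@@@@@@@%@@@@@@@@@@%#*+.......::..:==++
309 %@@@@@@@@@@@@@@@@@@@@@@@@@@@@@@@%@@@@@@@@@@@@@@@@@@@@@@@@@@@@@@
316 @@@@@@@@@@@@@@@@@@@@@@@@@@@@@@@@#@@@@@@@@@@@@@@@@@@@@@@@@@@@@@@
323 @@@@@@@@@@@@@@@@@@@@@@@@@@@@@@@@#@@@@@@@@@@@@@@@@@@@@@@@@@@@@@@
```

```bash
python3 -m inch '[[[-0.006,0,0.0006],0,0],[[-0.012,0,0.0014],0,0],[[-0.017,0,0.0023],0,0],[[-0.021,0,0.0033],0,0],[[-0.025,0,0.0044],0,0],[[-0.029,0,0.0056],0,0],[[-0.033,0,0.0067],0,0],[[-0.038,0,0.0075],0,0],[[-0.038,0,0.0075],0,0]]'
cat > a.py <<'E'
from station import env
from h import *
w=env.capture("wrist"); g=cv2.GaussianBlur(cv2.cvtColor(w["color"],cv2.COLOR_RGB2GRAY),(3,3),0)
for r in range(50,330,8): print(r,"".join(" .:-=+*#%@"[9-min(9,int(a)//26)] for a in g[r,150:400:4]))
for th in(.2,.3,.5): print(th,[np.round(proj(w,tipped(a,.18,th))) for a in(0,.066)])
E
python3 a.py
```

```text
t: 37.67
tcp_pos: [0.5983, 0.1829, 0.1553]
ee_rot: [[0.899, 0.438, -0.001], [0.438, -0.899, -0.0], [-0.001, -0.0, -1.0]]
contact_force: [-1.1, -1.1, 0.2]
opening: 0.004
grip_force: 0.2
50 ...:=*::..=###%#############*+++++++++++++##########*:.--:::::-
58 ...::#+:..-################*++++++++++++++*#########*..::::----
66 ...:-#-::.:###############*++++++++++++++++#########+..:-------
74 ...:-*:::.:#############**+++++++++++++++++#########=.::-----:-
82 ..::+*=::..###########*#*++++++++++++++++++*########-.::--::---
90 .::+**:::..*#########*#*++++++++++++++++++++########:.:::-:----
98 ::+=:::::..+#########**+++++++++++++++++++++*######*:.:::------
106 -**-:::::..=##%######*+++++++++++++++++++++++######*:.-----:---
114 =-:::::::..-########*++++++++++++++++++++++++######*..--:------
122 ::::::-:::.:#######**++++++++++++++++++++++++*#####+..---------
130 -::--::::..:#######*++++++++++++++++++++++++++#####=.:---:-----
138 --::::::::..######*+++++++++++++++++++++++++++*####-.::--------
146 ::::::::::..*##+##*+++++++++++++++++++++++++++*+*##:.----------
154 ............+*++*+++++++++++++++++
[... 898 characters left out ...]
+==============
266 ::::::::::::::-+*#*+****+**#*******+*#***+***#*+===============
274 ::::::::::::::-*+#*+*+**#@@@@@@@%@@@@@@@@****#*+====++*######**
282 ::::::::::::---*+*#++***@@@@@@@@%@@@@@@@@%***#+*##***++******++
290 ::::::::::::=++*+*#*+**@@@@@@@@@%@@@@@@@@@#***+++++*+**********
298 :::::::::::-##%#+*#***%@@@@@@@@@%@@@@@@@@@@*#*+-=--+###########
306 :----=======%%%%**###%@@@@@@@@@@%@@@@@@@@@@@###*%##########%#%#
314 @@@@@@@@@@@@@@@@@@@@@@@@@@@@@@@@#@@@@@@@@@@@@@@@@@@@@@@@@@@@@@@
322 @@@@@@@@@@@@@@@@@@@@@@@@@@@@@@@@#@@@@@@@@@@@@@@@@@@@@@@@@@@@@@@
0.2 [array([275., 241.]), array([274.,  67.])]
0.3 [array([275., 274.]), array([274., 130.])]
0.5 [array([275., 320.]), array([274., 236.])]
```

```bash
python3 -m inch '[[[0,0,-0.03],0,0.3],[[0,0,-0.065],0,1],[[0,0,-0.065],0,1]]'
python3 - <<'E'
from station import env
from h import *
go(env,rack(-.052,-.055,.135),CY*180/np.pi+90)
E
```

```text
t: 38.1
tcp_pos: [0.6014, 0.1839, 0.2244]
ee_rot: [[0.899, 0.438, 0.007], [0.438, -0.899, 0.002], [0.007, 0.001, -1.0]]
contact_force: [-0.0, 0.5, -1.0]
opening: 0.318
grip_force: 0.0
shift [ 0.01   -0.001   0.0915] turn 0.3 (alt -179.7) rows>=1.5 j6 79
```

```bash
python3 -m inch '[[[0.01,-0.001,0],0,1],[[0.01,-0.001,0],0,1],[[0.01,-0.001,0],0,1],[[0.01,-0.001,0.03],0,1],[[0.01,-0.001,0.06],0,1],[[0.01,-0.001,0.08],0,1],[[0.01,-0.001,0.087],0,1],[[0.01,-0.001,0.087],0,1]]'
python3 a.py
```

```text
t: 39.1
tcp_pos: [0.6074, 0.1884, 0.1332]
ee_rot: [[0.899, 0.438, -0.001], [0.438, -0.899, -0.0], [-0.001, -0.0, -1.0]]
contact_force: [0.7, -0.6, 1.4]
opening: 0.998
grip_force: 0.0
50 ::::...##################################################*:.:::
58 ::::..:*#################**++++++++++++++++##############*:.:::
66 **:::..+###############******++++++++++++++*#############+..:::
74 #::::..=##############******++++++++++++++++#############=..:--
82 +#-::..=##############*****+++++++++++++++++#############-..--:
90 :#+::..-##############*****+++++++++++++++++*###########*:..:::
98 :#*::..:#############*****+++++++++++++++++++###########*:.:::-
106 -#-::..:*############***+++++++++++++++++++++*#########*+..:---
114 -#*-::..+###########***++++++++++++++++++++++*##########=..--:-
122 +*+:::..+###########***+++++++++++++++++++++++#########*-..---:
130 +*:::...-##########***++++++++++++++++++++++++*########*:..::--
138 :--:::..-##########***+++++++++++++++++++++++++#######**:.:----
146 --:::::.:#########***++++++++++++++++++++++++++#######**:.:----
154 ---:..:.:*########**++++++++++++++++
[... 896 characters left out ...]
===============
266 ..==......:===================================================#
274 @@@@@@@@..===============================================*@@@@@
282 @@@@@@@@=-:::++============-=====-==-=======-=----=-::-==%@@@@@
290 @@@@@@@@=::::*#*+++++*+++++*++**++*++++++**++***+##==-===@@@@@@
298 @@@@@@@@*::=++##+++++++++*+*++**+**++++++**++**+*##++####@@@@@@
306 @@@@@@@@=:::++##*+++++*++*+*++**+**+++++***+***+##*+==-:-@@@@@@
314 @@@@@@@+:::+#++##+++++*++++*++**+**+++++***+**+*##++=-----@@@@@
322 @@@@@@#::::##*+##*++++++++**++**+**+++++**++**+##*+=+*#####@@@@
0.2 [array([277., 292.]), array([277., 105.])]
0.3 [array([277., 326.]), array([277., 176.])]
0.5 [array([277., 370.]), array([277., 293.])]
```

```bash
python3 -m inch '[[[0,0,0],0,0],[[0,0,0],0,0],[[0,0,0],0,0],[[0,0,0],0,0],[[0,0,0],0,0],[[0,0,-0.006],0,0],[[0,0,-0.018],0,0],[[0,0,-0.036],0,0],[[0,0,-0.06],0,0],[[0,0,-0.085],0,0],[[0,0,-0.11],0,0],[[0,0,-0.13],0,0],[[0,0,-0.14],0,0],[[0,0,-0.14],0,0]]'
python3 a.py | head -38
```

```text
t: 40.9
tcp_pos: [0.6078, 0.1885, 0.2743]
ee_rot: [[0.899, 0.438, 0.001], [0.438, -0.899, 0.0], [0.001, 0.0, -1.0]]
contact_force: [-0.3, 0.3, -5.5]
opening: 0.611
grip_force: 30.0
50 ...........:::::.:::.+%+------=*----------#*::::::::::::-------
58 :.......::::::::::::.=*+++++++++++++++++++*+::::::::::---:-----
66 :....:........:-:::::-+++++++++++++++++++++=::::::::-:::-------
74 -...............:-:::=+++++++++++++++++++++*:::::::::=**=------
82 =.:..............:=-:+++++++++++++++++++++++-:::::-%#######----
90 -:::.........::::::=-++++++++++++++++++++++++:::::%#########---
98 ::--:::::....:::::-=++++++++++++++++++++++++*-:::=%########+---
106 :-:-::::::..::::::-+++++++++++++++++++++++++++::--*%######=----
114 :=:---:::::::::::=:=+++++++++++++++++++++++++*-------++-------:
122 :=:------:::---+-::+++++++++++++++++++++++++++----------------:
130 :-:--------::--::--+++++++++++++++++++++++++++*----------::---:
138 :::-------------::++++++++++++++++++++++++++++*----------:----:
146 ==================+++++++++++++++++++++++++++++++++++=+:-::::::
154 ******************++++++++++++++++++++
[... 894 characters left out ...]
======####*#==-
266 -----------===========================================*#####*=-
274 --------=@%============================================@%######
282 :::::::#@@@--=##*+*+**+++*+**+**+**+++*++***+***+***--+@@@#####
290 :::::-@@@@@%--##*********************************###+-@@@@@%##*
298 ::::#@@@@@@@***##********************************##**%@@@@@@@#*
306 ---@@@@@@@@@@**##*******************************###**@@@@@@@@@#
314 :*@@@@@@@@@@@#**#*******************************##**@@@@@@@@@@@
322 @@@@@@@@@@@@@@**##******************************##*#@@@@@@@@@@@
0.2 [array([278., 191.]), array([278.,  98.])]
0.3 [array([278., 212.]), array([278., 129.])]
0.5 [array([277., 246.]), array([278., 186.])]
```

```bash
python3 -m inch '[[[-0.02,0,-0.02],0,0],[[-0.05,0,-0.03],0,0],[[-0.075,-0.01,-0.03],0,0],[[-0.1,-0.04,-0.03],0,0],[[-0.112,-0.075,-0.03],0,0],[[-0.112,-0.105,-0.01],0,0],[[-0.112,-0.115,0.03],0,0],[[-0.112,-0.115,0.075],0,0],[[-0.112,-0.115,0.11],0,0],[[-0.112,-0.115,0.126],0,0],[[-0.112,-0.115,0.126],0,0]]'
python3 -m inch '[[[0.015,0,0],0,0],[[0.025,0,0],0,0],[[0.032,0,0],0,0],[[0.038,0,0],0,0],[[0.044,0,0],0,0],[[0.05,0,0],0,0],[[0.05,0,0],0,0]]'
cat > b.py <<'E'
from station import env
from h import *
s=env.get_state(); d=np.array(s["tcp_pos"])[:2]-Q; c,n=np.cos(CY),np.sin(CY); print("tcp rack",d@[c,n],d@[-n,c],s["tcp_pos"][2])
w=env.capture("wrist"); g=cv2.GaussianBlur(cv2.cvtColor(w["color"],cv2.COLOR_RGB2GRAY),(3,3),0)
for r in range(60,330,9): print(r,"".join(" .:-=+*#%@"[9-min(9,int(a)//26)] for a in g[r,180:370:4]))
E
python3 b.py
```

```text
t: 42.32
tcp_pos: [0.4552, 0.2422, 0.1458]
ee_rot: [[0.899, 0.438, -0.003], [0.438, -0.899, -0.002], [-0.004, -0.0, -1.0]]
contact_force: [0.7, -0.6, -4.8]
opening: 0.613
grip_force: 30.0
t: 43.2
tcp_pos: [0.5017, 0.2649, 0.1473]
ee_rot: [[0.899, 0.438, 0.0], [0.438, -0.899, 0.0], [0.0, -0.0, -1.0]]
contact_force: [-0.6, -0.3, -3.9]
opening: 0.611
grip_force: 30.0
tcp rack -0.1173346932142532 0.06026556786020829 0.1472810174693742
60 +=+*****########################################
69 *+++++##########################################
78 *+++++++########################################
87 #+++++++=+++++++++++++++++++++++++++++++++++++++
96 -::::---:-::::::::::::::::::::::::::::::::------
105 ########*######********************#############
114 +++=+*+=+++++***********************************
123 :::::::.....-+***********************:::::::::::
132 ::::::::...-=************************+::::::::::
141 :::::::::.-==*************************-:::::::::
150 :::::::::-=:***************************:::::::::
159 .::::...:=.+***************************+::::::..
168 .......:=.:*****************+*
[... 219 characters left out ...]
***+**+++==
213 :::::::=**+**+**+**+**+*****+**+**+**+**+*#++===
222 ::::::+++++++++++++++++++++++++++++++++++++++===
231 :::::++++++++++++++++++++++++++++++++++++++++===
240 :::::+++++++++++++++++++++++++++++++++++++++++==
249 ::::++++++++++++++++++++++++++++++++++++++++++==
258 ::::::---:::::::::::::::::::::::::::::::::--::-=
267 --:-=::#*=::::::::::::::::::::::::::::-:::#+::+=
276 =@@@@::##+++++*+++++*++*++*++++++***+***+*#-:=@@
285 @@@@@*+*#*++++++++***++**+**++*++***+***+##++@@@
294 @@@@@%++#*+++++*++***++**+**++*++***+***+##+*@@@
303 @@@@@@++##++++**++***++*****++*++***+****#*+%@@@
312 @@@@@@#+*#*+++**++***++**+**+++++**+*****#++@@@@
321 @@@@@@@+*#*+++**+++***+*****++++***+****#*+*@@@@
```

```bash
python3 -m inch '[[[0.007,0,0],0,0],[[0.014,0,0],0,0],[[0.021,0,-0.001],0,0],[[0.028,0,-0.003],0,0],[[0.028,0,-0.003],0,0]]'
cat >> b.py <<'E'
p=np.array(s["tcp_pos"]); R=np.array(s["ee_rot"])
for th in(0,.1,.2,.3,.48):
    f=lambda a,b: np.round(proj(w,p+R[:,0]*(a*np.cos(th)-b*np.sin(th))+[0,0,.029+b*np.cos(th)+a*np.sin(th)])[1])
    print(th,"rear edge row",f(.039,.02),"inner rear rim",f(.036,.011),"front rim",f(-.027,.02))
E
python3 b.py
```

```text
t: 43.88
tcp_pos: [0.5274, 0.2774, 0.1506]
ee_rot: [[0.899, 0.438, 0.001], [0.438, -0.899, 0.0], [0.001, 0.0, -1.0]]
contact_force: [-1.4, -1.0, -4.4]
opening: 0.612
grip_force: 30.0
tcp rack -0.08884687660329832 0.06039243014280408 0.15061154257125137
60 :.:::.:*..::::::::::::::::::::::--::------------
69 :::::..#..::::::::::::::::::::::::::---:::-----:
78 :::::..*..::::::::::::::::::::::::--:::::::-:--:
87 .......+:.............................::.:::.::.
96 #++#############################################
105 #*+++*##########################################
114 ##++++++########################################
123 ##++++++==++++++++++++++++++++++++++++++++++++++
132 ##++++++++++++++++++++++++++++++++++++++++++++++
141 ----::---------------------:--------------------
150 :-------------+*###################*+=========+=
159 .::::.......:=+#####################=+::::::::..
168 ............=*#######################+=-:::::::.
177 ...........=*#########################+=+::::::.
186 ..........+############################*+:::=+==
195 ........:=##############################*+++++==
204 
[... 341 characters left out ...]
::::::::::::::::::+=::===
267 :::-*%=:#*-::::::::::::-:::::::+=++=++++=*-:=%+=
276 -@@@@@+-**+++++++++++++*++++++++++++++*++#++%@@@
285 @@@@@@*+**+++++++++++++*++++++++++++++*++#++@@@@
294 @@@@@@#+*#+++++++++++++*++++++++++++++*+*#++@@@@
303 @@@@@@%+*#+++++++++++++*++++++++++++++*+*#+*@@@@
312 @@@@@@@++#+++++++++++++*+++++++++++++**+#*+#@@@@
321 @@@@@@@++#*++++++++++++*+++++++++++++*++#*+%@@@@
0 rear edge row 226.0 inner rear rim 225.0 front rim 381.0
0.1 rear edge row 236.0 inner rear rim 232.0 front rim 380.0
0.2 rear edge row 247.0 inner rear rim 239.0 front rim 377.0
0.3 rear edge row 259.0 inner rear rim 248.0 front rim 374.0
0.48 rear edge row 284.0 inner rear rim 266.0 front rim 367.0
```

```bash
python3 -m inch '[[[0.003,0,0],0,0],[[0.006,0,0],0,0],[[0.006,0,0],0,0],[[-0.02,0,-0.02],0,0],[[-0.03,0,-0.045],0,0],[[-0.03,0,-0.045],0,0]]'
python3 b.py | grep -v "[@#]\{8\}"
python3 - <<'E'
from station import env
from h import *
go(env,[.412,.236,.16],115)
E
```

```text
t: 44.68
tcp_pos: [0.5017, 0.2649, 0.1984]
ee_rot: [[0.899, 0.438, 0.007], [0.438, -0.899, 0.003], [0.008, 0.0, -1.0]]
contact_force: [0.3, 0.7, -5.4]
opening: 0.61
grip_force: 30.0
tcp rack -0.11735906764357414 0.06024162151322919 0.19837803399662735
87 =+##*+++++++++++++++++++++++++++++++++++++++++++
96 :::::::::::::::::::::::::::::::::::::::::::::::-
114 ..::::::::::.::+-::::::-----=====---=====---====
123 ....::........=:................::::::::::::::::
132 ....:::::...:=:.................::::::::::::::::
141 .....:::....=:...:----==-=-====--::..:::::::...:
204 ::::::::-*#****#**#**#**#*##*#**#**#**#***+=====
213 ::::::=*************************************====
222 :::::=***************************************===
231 --:::::::::::::::::::::::::::::::::::::::::::===
240 ----::::#=:::::::::::::::::::::::::::::::=*::===
249 *=---:::#+:::::::::::::::::::::::::::::::+=::===
258 ###*=:::#+:::::::::::::::::::::::::::::::*-::===
267 ####%%+:#+::-::-::-::-::-::-::-:::=+:+=:+#::=%+=
276 #@@@@@*+**+++++++++++++++++++++++++++++++#-:%@@@
285 @@@@@@*+*#+++++++++++++++++++++++++++++++#++@@@@
294 @@@@@@#+*#++++++++++++++++++++++++++++++*#++@@@@
303 @@@@@@%++#++++++++++++++++++++++++++++++**+*@@@@
312 @@@@@@@++#++++++++++++++++++++++++++++++#*+#@@@@
321 @@@@@@@++#++++++++++++++++++++++++++++++#*+%@@@@
0 rear edge row 225.0 inner rear rim 224.0 front rim 380.0
0.1 rear edge row 235.0 inner rear rim 231.0 front rim 379.0
0.2 rear edge row 246.0 inner rear rim 238.0 front rim 377.0
0.3 rear edge row 258.0 inner rear rim 247.0 front rim 374.0
0.48 rear edge row 283.0 inner rear rim 265.0 front rim 367.0
shift [-0.0928 -0.0133  0.0363] turn 1.0 (alt -179.0) rows>=1.6 j6 89
```

```bash
python3 -m inch '[[[-0.015,-0.002,0],0,0],[[-0.04,-0.006,0],0,0],[[-0.065,-0.01,0],0,0],[[-0.085,-0.013,0],1,0],[[-0.093,-0.0135,0.01],1,0],[[-0.093,-0.0135,0.03],1,0],[[-0.093,-0.0135,0.045],1,0],[[-0.093,-0.0135,0.05],1,0],[[-0.093,-0.0135,0.05],1,0]]'
python3 -m inch '[[[0,0,0.002],0,0],[[0,0,0.004],0,0],[[0,0,0.004],0,0]]'
```

```text
t: 45.85
tcp_pos: [0.4099, 0.2352, 0.1448]
ee_rot: [[0.907, 0.422, -0.001], [0.422, -0.907, -0.0], [-0.001, 0.0, -1.0]]
contact_force: [0.3, -0.1, -3.9]
opening: 0.609
grip_force: 30.0
t: 46.22
tcp_pos: [0.4113, 0.2359, 0.1431]
ee_rot: [[0.907, 0.422, 0.003], [0.422, -0.907, 0.001], [0.003, 0.0, -1.0]]
contact_force: [0.1, -0.3, 2.9]
opening: 0.61
grip_force: 30.0
```

```bash
python3 -m inch '[[[0,0,0.0015],0,0],[[0,0,0.003],0,0],[[0,0,0.003],0,0]]'
python3 b.py | tail -26
```

```text
t: 46.6
tcp_pos: [0.4137, 0.2369, 0.1427]
ee_rot: [[0.907, 0.422, 0.008], [0.422, -0.907, 0.004], [0.009, 0.0, -1.0]]
contact_force: [0.3, -0.4, 11.7]
opening: 0.61
grip_force: 30.0
141 --------:--------------------------------+**-:::
150 ----------------=#################------=%###:::
159 ---------------+###################*=---=###+:::
168 -------::-----*#####################+**-+###=:::
177 ----:::::----#########################+*####-:::
186 #*+--------=###########################*%###:--:
195 ##*==-::++*#############################%###-++=
204 ###*++=-+##################################%+++=
213 ####+++*++**+**++****++********+**++++******+++=
222 ###*+=+++++++++++++++++++++++++++++++++++++++++=
231 ###++-::+::::::::::::::::::::::::::::::::-=::++=
240 ##+++=::#-:::::::::::::::::::::::::::::::=+::++=
249 +++++=::#+:::::::::::::::::::::::::::::::*=:-+==
258 +++-::-:#*-::::::::::::::::::::::::::::::*-:-===
267 :-:-*%+:**+=:-=:-=:==::-::-::-::--+=-++-+#::+%+=
276 :@@@@@*=+*++++++++++*++**+**+++++++++***+#=:%@@@
285 @@@@@@#+*#++++++++++*++**+**+++++++++**+*#++@@@@
294 @@@@@@%+*#+++++*++*+*++**+**++++++*++**+*#+*@@@@
303 @@@@@@@+*#++++++++++*++**+**+++++**++**+*#+*@@@@
312 @@@@@@@++#+++++*+++**++**+**+++++**+***+#*+#@@@@
321 @@@@@@@++#*++++*+++**++**+**++++++*++**+#*+%@@@@
0 rear edge row 225.0 inner rear rim 224.0 front rim 380.0
0.1 rear edge row 235.0 inner rear rim 231.0 front rim 379.0
0.2 rear edge row 246.0 inner rear rim 238.0 front rim 377.0
0.3 rear edge row 258.0 inner rear rim 247.0 front rim 374.0
0.48 rear edge row 282.0 inner rear rim 265.0 front rim 367.0
```

Rear edge matches an upright tin. Release, rise, and check.

```bash
python3 -m inch '[[[0,0,-0.002],0,0],[[0,0,-0.002],0,0.68],[[0,0,-0.002],0,0.8],[[0,0,-0.002],0,1],[[0,0,-0.002],0,1],[[0,0,-0.03],0,1],[[0,0,-0.08],0,1],[[0,0,-0.14],0,1],[[0,0,-0.14],0,1]]'
python3 - <<'E'
from station import env
from h import *
w=env.capture("wrist"); t=env.capture("top"); s=env.capture("scene")
for n,p in(("w",w),("t",t),("s",s)):
    print(n,"tea",[(r["at"],round(r["confidence"],2)) for r in env.spot_in(p,"tea_mid")[:4]])
    print("  mug",[(r["at"],round(r["confidence"],2)) for r in env.spot_in(p,"mug_mid")[:2]],"kettle",[(r["at"],round(r["confidence"],2)) for r in env.spot_in(p,"kettle_base")[:2]])
    print("  cans",[(r["at"],round(r["confidence"],2)) for l in("knob_can1_mid","flat_can1_mid") for r in env.spot_in(p,l)[:4]])
A=np.array([.4165,.239]); 
for z in(.192,.102): print(z,[np.round(proj(p,[*A,z])) for p in(w,t,s)])
g=cv2.cvtColor(w["color"],cv2.COLOR_RGB2GRAY)
for r in range(60,300,8): print(r,"".join(" .:-=+*#%@"[9-min(9,int(a)//26)] for a in g[r,170:390:4]))
print([np.round(proj(w,[*(A+R),z])) for z in (.192,.012) for R in (np.array([.907,.422])*.033,-np.array([.907,.422])*.033)])
# mat visibility around kettle base in top/scene
for n,p in(("t",t),("s",s)):
    h=cv2.cvtColor(p["color"],cv2.COLOR_RGB2HSV); o=[]
    for a in range(0,360,30):
        u=proj(p,[.4845+.083*np.cos(np.radians(a)),.0195+.083*np.sin(np.radians(a)),.008]).round().astype(int); o.append(tuple(int(v) for v in h[u[1],u[0]][:2]))
    print(n,o)
E
```

```text
t: 47.78
tcp_pos: [0.4131, 0.2369, 0.2845]
ee_rot: [[0.907, 0.422, 0.01], [0.422, -0.907, 0.005], [0.011, -0.0, -1.0]]
contact_force: [-0.1, 0.4, -0.2]
opening: 1.002
grip_force: 0.0
w tea [([278.8, 186.7], 0.95), ([545.8, 37.9], 0.8)]
  mug [([169.2, 192.5], 0.67)] kettle [([484.4, 195.9], 0.94)]
  cans [([171.5, 190.2], 0.69), ([171.2, 347.9], 0.74)]
t tea [([171.4, 184.5], 0.87), ([319.5, 135.7], 0.85)]
  mug [([215.5, 243.5], 0.68)] kettle [([319.8, 191.5], 0.81), ([257.9, 221.5], 0.58)]
  cans [([224.8, 149.2], 0.89), ([132.5, 177.5], 0.85), ([233.2, 290.8], 0.84), ([318.6, 196.6], 0.75), ([208.8, 157.6], 0.56)]
s tea [([399.7, 188.1], 0.9), ([271.9, 303.0], 0.85), ([305.3, 191.7], 0.63)]
  mug [([322.6, 170.8], 0.65)] kettle [([248.1, 250.1], 0.91), ([372.5, 230.0], 0.59)]
  cans [([376.5, 227.6], 0.98), ([148.3, 260.2], 0.48), ([383.7, 213.7], 0.95), ([432.1, 176.2], 0.95), ([280.5, 127.0], 0.84)]
0.192 [array([276., 205.]), array([250., 214.]), array([304., 177.])]
0.102 [array([277., 179.]), array([252., 215.]), array([302., 194.])]
60 ------------------+--------------------
[... 1401 characters left out ...]
--:::::::::::::::::-----------+****+**===+====---++
260 --------:::::::::::::::-----------****+---:::::::-::=++
268 +++--------::::::::::::------------***----:::::::-::-**
276 @@@=-------:::::::::::::-----------***=---::-::::-::#@@
284 @@@@@@+----:::::::::::::-----------***=---::::::::::@@@
292 @@@@@@@@%+-:::::::::::::-----------***=---::::::::::@@@
[array([276., 161.]), array([276., 246.]), array([277., 135.]), array([277., 189.])]
t [(16, 154), (13, 180), (15, 18), (18, 152), (14, 176), (13, 165), (17, 149), (18, 140), (15, 150), (18, 136), (15, 159), (14, 153)]
s [(18, 141), (15, 145), (15, 154), (20, 69), (18, 40), (21, 36), (20, 36), (18, 55), (16, 140), (18, 130), (16, 144), (16, 141)]
```

```bash
python3 -c "
from station import env
print(env.finish_job())"
```

```text
the job is handed in; nothing more can be done
None
```

I've handed in the job: the burner is off, the kettle is on the cork mat, and the tea stands upright on the tray beside the mug. In the last pictures the other canisters I could find were still in their row. The mug was partly hidden, but nothing came near it. The hand-in returned no verdict.

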